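# Gauge pump stand-off pillars into the two-pocket caddy

### The arm

A 6-joint arm with a two-finger parallel gripper is mounted at the origin on a cart in front of the work surface, level with it; the furniture and walls round the work are solid. World frame = base frame: x ahead of the robot, y to its left, z up, the work surface at z = 0. Lengths are in m, angles in degrees, forces in N, time in s.
With the tool pointing down it reaches from about 0.4 to 0.825 m from the base axis. Payload 7 kg.
Tool frame: the origin (TCP) lies on the centre line of the jaws, within the pads' length; the fingertips stand 14 mm ahead of it and the grasp point (between the pads) lies 5 mm behind it; z points along the fingers, y is the line along which they close (so a half turn about z gives the same grasp; the last joint's range is limited). The gripper opens to 88 mm and grips with 3 to 60 N. Pads are 19 mm wide; open, the fingers measure 130 mm over their backs; the gripper's body (78 mm by 193 mm) begins 47 mm behind the grasp point.
Start: joints at [90.762, 20.546, 0.682, 0, -70.136, -16.507], TCP at [0.183, 0.65, 0.211] pointing down, gripper open.
Joint ranges: [-176.03, 176.03], [-82.01, 121.73], [-58.28, 71.71], [-173.87, 95.51], [-174.79, -0.11], [-173.66, 173.66]. Speed limits (degrees/s): [136.94, 136.94, 172.46, 180, 180, 180].

### API

Orientations are given as [roll, pitch, yaw] about the fixed x, y, z axes, in that order (R = Rz(yaw) Ry(pitch) Rx(roll)).
In Python, from plant import r gives the robot as it stands.
- The arm moves only by the tool send_rows, never from a script. Its argument "steps" is a list of rows, each an object with "dp": the shift along the tool's x, y, z in mm, a list of three; "roll": the turn about the tool's z in rad; "jaw": the opening in per cent of the stroke, from 0 (shut) to 100 (fully open). In form: [{"dp": [tx, ty, tz], "roll": roll, "jaw": jaw}, ...]. A call has 1 to 5 rows; each row is the pose to reach, as a shift and turn from the pose commanded when the call began, along the tool's axes at that moment; what a row does not reach only later rows make up. A row lasts 1/8 s, in which the tool goes at most 62.5 mm and 10.7 degrees, less where a joint would pass 70% of its speed; a pose out of reach is approached as far as the arm can. A call with a gripper value outside its range is refused whole. The fingers move at their own pace and stop on an object; "newtons" is the grip in N (left out, the last holds). Time passes only in rows, so rows that repeat a pose let the fingers close. It gives the time, the measured TCP pose, the force, the opening and the grip force at its end, in the units of the state.
- r.get_state(): the state, without advancing time (a new reading comes with each control period).
- r.capture(name): name is "side" or "top" or "wrist"; returns a dict with "image" (420x560x3 uint8, blue, green, red), "K" (3x3 intrinsics, pixels), "rvec" (rotation vector, rad) and "tvec" (3), from world to camera coordinates, as OpenCV has them. Camera axes: x right, y down, z forward; pixel columns grow to the right and rows downward; lengths in m; the calibration is good to about 2 mm. A picture is of the moment at which its call begins. There is no depth.
- r.close_job(): hands the job in; it is judged then, once.
The state is a dict: "time_s": time; "joints": joint angles; "qd": joint speeds; "joint_torque": joint torques, N m; "tcp_pos": TCP position; "eef_rot": TCP orientation; "contact_force": force on the tool from outside, world axes, zero at the start; "moment": the same for the moment, N m; "gripper_width": finger opening in m; "gripper_force": force on a finger pad.
Only numpy, scipy, OpenCV 4.12 (cv2) and the standard library are available. Lean on these libraries where they do the work, as an engineer would, in place of code of your own. Each camera call takes 0.05 s, during which the arm holds its last target. There are 200 camera calls.

### The job

The dosing pump's stainless stand-off pillars lie washed and mixed on the drying mat. Open the pillar caddy by turning its gauge disc a quarter turn anticlockwise to the open detent, sort every pillar into it by length (short ones through the short gauge slot into the short pocket, long ones through the long slot into the long pocket), then turn the disc back to the shut detent so that the caddy can be put away. Do not knock over or push away the bottles behind.

Things in the scene. Friction and masses are not known exactly. Their poses are not given: they have to be found in the camera images.
- caddy: pillar caddy, fixed on the bench: white round block, 224 mm across, top 50 mm high, under a rotating dark grey gauge disc. Origin: centre of its underside, on the disc's axis, z up. Two pockets, floor 6 mm above the bench: for short pillars on its +y side, for long ones on its -y side. A bracket with the detent plunger, 68 mm high, stands at its +x side, 110 to 155 mm from the axis
- short_slot (a point): mouth centre of the short gauge slot (blue ribs) as it lies when the disc is open, over the short pocket; height 58 mm = top of the 6 mm disc. The slot runs along the caddy's x, 90 mm long, 22 mm wide; 5 mm high guide ribs flank it near both ends, none along its middle 56 mm. Fixed to the caddy, does not turn with the disc; axes as the caddy's
- long_slot (a point): the same for the long gauge slot (orange ribs) over the long pocket: along the caddy's x, 122 mm long, 22 mm wide, mouth 58 mm high, ribs alike; 144 mm from the short slot
- gauge_disc (a joint): angle of the gauge disc, rad: 0 shut (slots turned away over solid material), 1.571 open (a quarter turn anticlockwise from above), each slot over its pocket. A sprung roller clicks in at either place (draws it in from 0.04 off); between them it stays where it is left. Leaving or entering a detent takes up to 0.5 N m (6 N at the peg). Stops 0.03 beyond either place
- crank_peg (a point): centre of the grip of the black upright crank peg that turns the disc: 16 mm diameter, top 103 mm above the bench, foot at 58 mm; this point is 85 mm up and 78 mm from the disc's axis, and turns with the disc: at the caddy's +y side when shut, at its -x side (near the robot) when open. A black hub, 17 mm high, sits in the middle of the disc
- buffer: white plastic bottle with blue cap, 62 mm across, 127 mm high, loose, standing behind the work; origin at the centre of its base
- amber: amber bottle with black cap, 58 mm across, 117 mm high, loose, standing behind the work; origin at the centre of its base
- pillar_a_mid (a point): centre of a loose stainless stand-off pillar, a bar of 14 mm diameter (8 narrow flats, hardly rolls), its x axis along its length, about 0.1 kg; at the start on the blue-green drying mat (3 mm thick). Either 78 mm (short) or 110 mm long, not told which: a short one falls through the short slot, a long one stays lying across it, its centre 7 mm above the disc
- pillar_b_mid (a point): centre of a loose stainless stand-off pillar, a bar of 14 mm diameter (8 narrow flats, hardly rolls), its x axis along its length, about 0.1 kg; at the start on the blue-green drying mat (3 mm thick). Either 78 mm (short) or 110 mm long, not told which: a short one falls through the short slot, a long one stays lying across it, its centre 7 mm above the disc
- pillar_c_mid (a point): centre of a loose stainless stand-off pillar, a bar of 14 mm diameter (8 narrow flats, hardly rolls), its x axis along its length, about 0.1 kg; at the start on the blue-green drying mat (3 mm thick). Either 78 mm (short) or 110 mm long, not told which: a short one falls through the short slot, a long one stays lying across it, its centre 7 mm above the disc
- pillar_d_mid (a point): centre of a loose stainless stand-off pillar, a bar of 14 mm diameter (8 narrow flats, hardly rolls), its x axis along its length, about 0.1 kg; at the start on the blue-green drying mat (3 mm thick). Either 78 mm (short) or 110 mm long, not told which: a short one falls through the short slot, a long one stays lying across it, its centre 7 mm above the disc
- pillar_e_mid (a point): centre of a loose stainless stand-off pillar, a bar of 14 mm diameter (8 narrow flats, hardly rolls), its x axis along its length, about 0.1 kg; at the start on the blue-green drying mat (3 mm thick). Either 78 mm (short) or 110 mm long, not told which: a short one falls through the short slot, a long one stays lying across it, its centre 7 mm above the disc
- pillar_f_mid (a point): centre of a loose stainless stand-off pillar, a bar of 14 mm diameter (8 narrow flats, hardly rolls), its x axis along its length, about 0.1 kg; at the start on the blue-green drying mat (3 mm thick). Either 78 mm (short) or 110 mm long, not told which: a short one falls through the short slot, a long one stays lying across it, its centre 7 mm above the disc
Mind the look-alikes: they are no part of the job. What is shaped like the part that bears pillar_e_mid but pink or yellow is not meant.

How it is judged:
By the outcome, as a careful person would: the job done as asked, in the order asked, and still so for the second after the job is handed in, with the robot touching nothing.
Of pillar_a, pillar_b, pillar_c, pillar_d, pillar_e, pillar_f only 4 to 6 are there at a start; the rules pass over those that are not, and their reading is None.
At some moment in a run one of pillar_a, pillar_b, pillar_c, pillar_d, pillar_e, pillar_f may be knocked a few centimetres aside while the robot is not near it.
Once in a run the grip may slacken for a moment while it holds something.
It also fails if it takes over 210 s, if anything falls off the work surface, if the arm or the gripper's body presses on something with over 40 N, if the wrist force passes 120 N, or if a joint passes its speed limit or range.

## Working session

There is one attempt and no reset: what is moved stays moved. The work goes in short steps, Python scripts to look and compute and a tool call to move; the robot and the scene stay as the last step left them, time stands still between calls to the robot, and variables do not carry over. Pictures are saved under pics/ and viewed, at most 14 in all, crops included, and the job is handed in when it is done.

Besides the shell and the picture viewer there is one more tool, called after "Emit:" as name(argument=value, ...), one argument or row to a line, values as JSON. send_rows: Moves the arm, as the interface text tells. Its arguments: {"type":"object","properties":{"steps":{"type":"array","items":{"type":"object","properties":{"dp":{"type":"array","items":{"type":"number"}},"roll":{"type":"number"},"jaw":{"type":"number"}}}},"newtons":{"type":"number"}},"required":["steps"]}

```bash
mkdir -p pics; ls; python3 - <<'E'
from plant import r
import cv2,numpy as np
s=r.get_state();print(s['time_s'],s['tcp_pos'],s['eef_rot'],s['gripper_width'])
for n in('side','top'):
    c=r.capture(n);cv2.imwrite(f'pics/{n}0.png',c['image']);np.savez(f'pics/{n}0.npz',**{k:c[k] for k in('K','rvec','tvec')})
    R=cv2.Rodrigues(np.array(c['rvec'],float))[0];print(n,-R.T@np.array(c['tvec']).ravel(),R[2])
E
```

```text
pics
0.0 [0.18305886 0.64917827 0.21024536] [ 1.79906843e+02 -8.16432709e-03 -1.57528260e+01] 0.08794079725937755
side [ 0.30949651 -0.67202859  0.80409895] [ 0.30809423  0.67727079 -0.66811841]
top [0.55680637 0.06532716 1.30047183] [ 0.08563639 -0.00787515 -0.99629533]
```

View pics/side0.png

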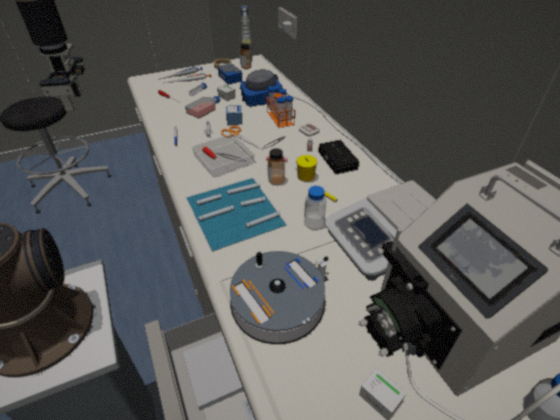

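View pics/top0.png

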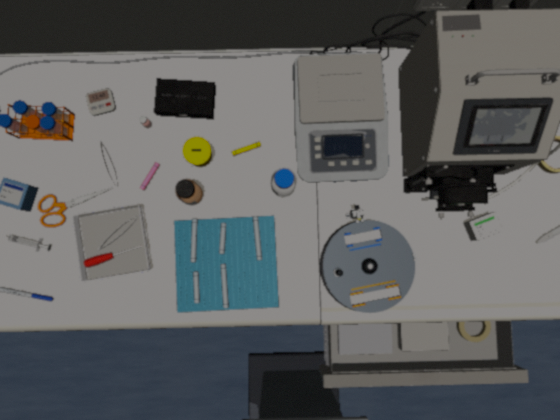

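The top view shows five steel pillars on the mat at about (194,240), (222,238), (257,238), (196,287) and (224,286). The disc is at (368,266), the peg at (339,272), the bracket at (356,212) and the bottles at (284,181) and (188,191). The pink (150,176) and yellow (247,148) bars are the look-alikes, both off the mat. Next I segment and triangulate.

```bash
cat > h.py <<'E'
import cv2,numpy as np
def load(n):
    d=np.load(f'pics/{n}.npz');return d
def pix(c,P):
    return cv2.projectPoints(np.array(P,float).reshape(-1,3),np.array(c['rvec'],float),np.array(c['tvec'],float),np.array(c['K'],float),None)[0].reshape(-1,2)
def ray(c,uv):
    R=cv2.Rodrigues(np.array(c['rvec'],float))[0];K=np.array(c['K'],float)
    o=-R.T@np.array(c['tvec'],float).ravel();d=R.T@np.linalg.inv(K)@np.array([uv[0],uv[1],1.]);return o,d/np.linalg.norm(d)
def onz(c,uv,z):
    o,d=ray(c,uv);return o+d*(z-o[2])/d[2]
def tri(c1,u1,c2,u2):
    o1,d1=ray(c1,u1);o2,d2=ray(c2,u2);A=np.c_[d1,-d2];t=np.linalg.lstsq(A,o2-o1,rcond=None)[0]
    p,q=o1+d1*t[0],o2+d2*t[1];return (p+q)/2,np.linalg.norm(p-q)
def bars(im,c,z=0.010,sat=70,vmin=110,box=None):
    "bright unsaturated elongated blobs -> pixel centre, ends"
    h=cv2.cvtColor(im,cv2.COLOR_BGR2HSV);m=((h[...,1]<sat)&(h[...,2]>vmin)).astype(np.uint8)
    if box: 
        k=np.zeros_like(m);x0,y0,x1,y1=box;k[y0:y1,x0:x1]=1;m*=k
    n,l,st,ce=cv2.connectedComponentsWithStats(m);o=[]
    for i in range(1,n):
        if st[i,4]<40: continue
        ys,xs=np.where(l==i);(cx,cy),(w,hh),a=cv2.minAreaRect(np.c_[xs,ys].astype(np.float32))
        b=cv2.boxPoints(((cx,cy),(w,hh),a));
        if w<hh: e=(b[0]+b[3])/2,(b[1]+b[2])/2
        else: e=(b[0]+b[1])/2,(b[2]+b[3])/2
        if np.linalg.norm(b[0]-b[1])<np.linalg.norm(b[1]-b[2]): e=(b[0]+b[1])/2,(b[2]+b[3])/2
        else: e=(b[1]+b[2])/2,(b[3]+b[0])/2
        P=[onz(c,q,z) for q in e];d=P[1]-P[0]
        o.append(((P[0]+P[1])/2,np.linalg.norm(d),np.degrees(np.arctan2(d[1],d[0]))%180,st[i,4],ce[i],e))
    return o
E
python3 - <<'E'
from h import *
T,S=load('top0'),load('side0')
it,is_=cv2.imread('pics/top0.png'),cv2.imread('pics/side0.png')
bt=bars(it,T,box=(177,218,277,309));bs=bars(is_,S,box=(190,182,282,240))
for n,b in(('top',bt),('side',bs)):
    for p,L,a,ar,ce,e in b: print(n,p.round(3),'L',round(L,3),'a',round(a,1),ar,ce.round(1))
for p in bt:
    q=min(bs,key=lambda x:np.linalg.norm(x[0][:2]-p[0][:2]));P,e=tri(T,p[4],S,q[4]);print('tri',P.round(4),round(e,4))
a=cv2.resize(it[215:315,170:280],None,fx=3.6,fy=3.6,interpolation=2);b=cv2.resize(it[200:320,310:420],None,fx=3.6,fy=3.6,interpolation=2)
a=cv2.copyMakeBorder(a,0,b.shape[0]-a.shape[0],0,0,0)
c=np.hstack([a,b]);cv2.imwrite('pics/crop0.png',c);print(c.shape)
E
```

```text
top [0.602 0.252 0.01 ] L 0.113 a 88.7 244 [193.6 234.3]
top [0.602 0.107 0.01 ] L 0.105 a 4.0 189 [256.8 238.7]
top [0.593 0.061 0.01 ] L 0.121 a 178.7 82 [275.5 237.1]
top [0.606 0.196 0.01 ] L 0.076 a 174.4 129 [221.7 238.2]
top [0.486 0.193 0.01 ] L 0.11 a 2.8 185 [223.7 285.8]
top [0.485 0.263 0.01 ] L 0.075 a 1.8 125 [195.4 287.3]
side [0.512 0.3   0.01 ] L 0.152 a 155.2 373 [206.2 186.5]
side [0.617 0.181 0.01 ] L 0.17 a 173.8 689 [266.  197.9]
side [0.485 0.263 0.01 ] L 0.076 a 1.4 84 [208.5 198.2]
side [0.605 0.196 0.01 ] L 0.078 a 176.5 86 [252.6 200.3]
side [0.426 0.176 0.01 ] L 0.145 a 74.5 310 [195.2 227.5]
side [0.487 0.193 0.01 ] L 0.109 a 2.9 134 [216.2 211.8]
side [0.581 0.051 0.01 ] L 0.102 a 155.2 258 [268.7 235. ]
tri [ 0.6263  0.2751 -0.0604] 0.0134
tri [ 0.612   0.1069 -0.0649] 0.0161
tri [ 0.604   0.0603 -0.0164] 0.0036
tri [0.6057 0.1955 0.0105] 0.0008
tri [0.4866 0.1923 0.0106] 0.0011
tri [0.4841 0.2631 0.0102] 0.0003
(432, 792, 3)
```

View pics/crop0.png

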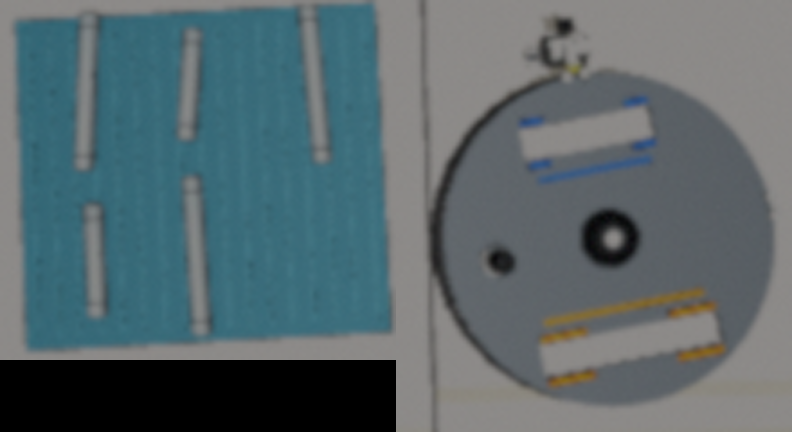

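The crop shows two short pillars, at (222,238) and (195,287), and three long ones, at (194,240), (257,238) and (224,286). All are plain steel on the mat, so they are the ones meant. The disc is shut: peg at left (339,272), hub at (369,266), blue slot at the top. Next is the caddy pose.

```bash
python3 - <<'E'
from h import *
T,S=load('top0'),load('side0')
it,is_=cv2.imread('pics/top0.png'),cv2.imread('pics/side0.png')
hub=onz(T,(369.4,266.1),.075);peg=onz(T,(338.9,272.5),.103);print('hub',hub,'peg',peg,np.linalg.norm((peg-hub)[:2]))
print('tri hub',tri(T,(369.4,266.1),S,(277,285)),'peg',tri(T,(338.9,272.5),S,(259,254)))
for n,uv,z in(('buffer',(284,179),.127),('amber',(186,188),.117)):print(n,onz(T,uv,z))
# slots (white) and disc
for p,L,a,ar,ce,e in bars(it,T,z=.058,sat=60,vmin=140,box=(342,222,402,312)):print('slot',p.round(4),L.round(3),a,ar,ce)
# pillars with ends from crop
for n,e in dict(L1=((90,14),(83,168)),S1=((192,29),(187,139)),L2=((307,5),(322,162)),S2=((93,204),(96,317)),L3=((192,176),(201,335))).items():
    P=[onz(T,(170+(u-1.3)/3.6,215+(v-1.3)/3.6),.010) for u,v in e];d=P[1]-P[0];print(n,((P[0]+P[1])/2).round(4),np.linalg.norm(d).round(3),np.degrees(np.arctan2(d[1],d[0]))%180)
E
```

```text
hub [ 0.52797091 -0.16249664  0.075     ] peg [ 0.51548753 -0.08554658  0.103     ] 0.07795605334503575
tri hub (array([ 0.5280015 , -0.16514558,  0.06145617]), np.float64(0.0007454320371168833)) peg (array([ 0.51578694, -0.08675166,  0.09500687]), np.float64(0.0012166351723729382))
buffer [0.734714   0.03753039 0.127     ]
amber [0.72024013 0.26641341 0.117     ]
L1 [0.6028 0.2664 0.01  ] 0.108 176.84216623929123
S1 [0.6059 0.1942 0.01  ] 0.077 176.5675221587727
L2 [0.6043 0.1067 0.01  ] 0.111 4.295107448075072
S2 [0.4849 0.262  0.01  ] 0.078 0.9565613030929683
L3 [0.4867 0.1911 0.01  ] 0.11 2.4160348055778798
```

```bash
cat >> h.py <<'E'
def plan(wps,start=None):
    "wps: [(x,y,z,yawdeg)] call ends -> dp (mm) and roll (rad) for each call, tool pointing down"
    if start is None:
        from plant import r
        s=r.get_state();start=(*s['tcp_pos'],s['eef_rot'][2]);print('t',round(s['time_s'],1),'at',np.round(start,4),'w',round(s['gripper_width']*1e3,1),'F',np.round(s['contact_force'],1),'g',round(s['gripper_force'],1))
    for w in wps:
        a=np.radians(start[3]);d=(np.array(w[:3])-np.array(start[:3]))*1e3;t=(w[3]-start[3]+180)%360-180
        print('dp',np.round([d[0]*np.cos(a)+d[1]*np.sin(a),d[0]*np.sin(a)-d[1]*np.cos(a),-d[2]],1),'roll',round(-np.radians(t),3),'dist',round(np.linalg.norm(d)))
        start=w
E
python3 -c "
from h import *
plan([(.38,.48,.21,-45),(.45,.23,.21,-80.8),(.51,-.04,.21,-80.8),(.505,-.085,.21,-80.8)])"
```

```text
t 0.1 at [  0.1831   0.6492   0.2103 -15.7496] w 87.8 F [ 0.  -0.2  0.5] g 0.0
dp [235.5 109.4   0.3] roll 0.511 dist 260
dp [226.3 127.3  -0. ] roll 0.625 dist 260
dp [276.1 -16.1  -0. ] roll -0.0 dist 277
dp [43.6 12.1 -0. ] roll -0.0 dist 45
```

Emit:
send_rows(
  steps=[
    {"dp":[48,22,0],"roll":0.1,"jaw":60},
    {"dp":[96,44,0],"roll":0.2,"jaw":60},
    {"dp":[144,66,0],"roll":0.3,"jaw":60},
    {"dp":[192,88,0],"roll":0.4,"jaw":60},
    {"dp":[236,110,0],"roll":0.51,"jaw":60},
  ],
)

```text
time_s: 0.72
tcp_pos: [0.3815, 0.4782, 0.2109]
eef_rot: [180.0, -0.0, -45.2]
contact_force: [0.8, 1.0, -0.4]
gripper_width: 0.0533
gripper_force: 0.0
```

Emit:
send_rows(
  steps=[
    {"dp":[45,25,0],"roll":0.12,"jaw":60},
    {"dp":[90,50,0],"roll":0.25,"jaw":60},
    {"dp":[135,75,0],"roll":0.37,"jaw":60},
    {"dp":[180,100,0],"roll":0.5,"jaw":60},
    {"dp":[226,127,0],"roll":0.625,"jaw":60},
  ],
)

```text
time_s: 1.35
tcp_pos: [0.4506, 0.2285, 0.211]
eef_rot: [180.0, -0.0, -81.0]
contact_force: [1.4, -0.3, 0.1]
gripper_width: 0.0528
gripper_force: 0.0
```

Emit:
send_rows(
  steps=[
    {"dp":[55,-3,0],"roll":0,"jaw":60},
    {"dp":[110,-6,0],"roll":0,"jaw":60},
    {"dp":[165,-9,0],"roll":0,"jaw":60},
    {"dp":[220,-12,0],"roll":0,"jaw":60},
    {"dp":[276,-16,0],"roll":0,"jaw":60},
  ],
)

```text
time_s: 1.98
tcp_pos: [0.5106, -0.0414, 0.2112]
eef_rot: [-180.0, 0.0, -80.8]
contact_force: [1.8, 1.3, -0.1]
gripper_width: 0.0526
gripper_force: 0.0
```

```bash
python3 - <<'E'
from h import *
from plant import r
plan([(.505,-.085,.21,-80.8)])
c=r.capture('wrist');cv2.imwrite('pics/w1.png',c['image']);np.savez('pics/w1.npz',**{k:c[k] for k in('K','rvec','tvec')})
print(ray(c,(280,210)))
E
```

```text
t 2.0 at [ 5.10600e-01 -4.14000e-02  2.11200e-01 -8.07589e+01] w 52.6 F [ 1.8  1.3 -0.1] g 0.0
dp [42.1 12.5  1.2] roll 0.001 dist 44
(array([ 0.52336222, -0.12112847,  0.38410127]), array([-0.06251643,  0.2840095 , -0.95678122]))
```

View pics/w1.png

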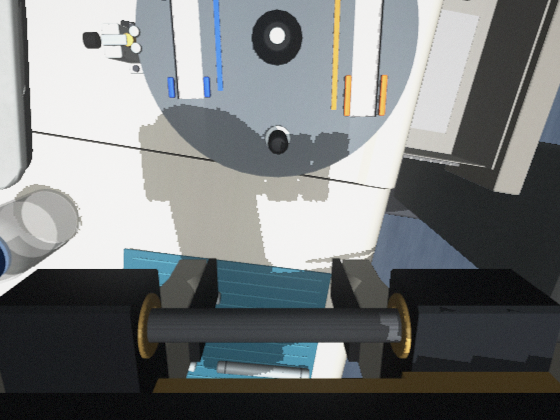

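The wrist view shows the hub at (277,36), the peg top at (278,141), the blue slot edges at x of about 172–210 and the orange at 347–385. I check these against the top view.

```bash
python3 - <<'E'
from h import *
W=load('w1');T=load('top0')
hub,peg=onz(W,(277,36),.075),onz(W,(278,141),.103);d=peg-hub
print(hub,peg,np.hypot(*d[:2]),np.degrees(np.arctan2(d[1],d[0]))-90)
print(tri(W,(277,36),T,(369.4,266.1)),tri(W,(278,141),T,(338.9,272.5)))
for a,b in(((172,0),(180,96)),((346,114),(352,0)),((216,0),(220,88)),((338,0),(333,108)),((377,114),(382,0))):
    p,q=onz(W,a,.058),onz(W,b,.058);e=q-p;print(p,q,np.degrees(np.arctan2(e[1],e[0]))%180-90)
plan([(peg[0],peg[1],.20,-80.8),(peg[0],peg[1],.09,-80.8)])
E
```

```text
[ 0.52775087 -0.16364299  0.075     ] [ 0.51517639 -0.08996933  0.103     ] 0.07473905284994561 9.685800106943262
(array([ 0.52778186, -0.165793  ,  0.05816536]), np.float64(0.0005291693371207393)) (array([ 0.51473725, -0.08789992,  0.08430604]), np.float64(0.00021043180969938373))
[ 0.61209409 -0.17814623  0.058     ] [ 0.59989933 -0.10841334  0.058     ] 9.919468634088446
[ 0.46118051 -0.11616013  0.058     ] [ 0.47494384 -0.20026628  0.058     ] 9.293646575348362
[ 0.57857272 -0.18355267  0.058     ] [ 0.56796236 -0.11992957  0.058     ] 9.468030157446364
[ 0.48561273 -0.19854556  0.058     ] [ 0.47294343 -0.11917984  0.058     ] 9.069712444591858
[ 0.43550222 -0.1202989   0.058     ] [ 0.45208099 -0.20395368  0.058     ] 11.209677538994043
t 2.0 at [ 5.11100e-01 -4.62000e-02  2.10900e-01 -8.08851e+01] w 52.5 F [ 2.3 -3.7  1.6] g 0.0
dp [43.9  2.9 10.9] roll -0.001 dist 45
dp [  0.  -0. 110.] roll -0.0 dist 110
```

Emit:
send_rows(
  steps=[
    {"dp":[20,1,10],"roll":0,"jaw":60},
    {"dp":[40,3,20],"roll":0,"jaw":60},
    {"dp":[41,3,40],"roll":0,"jaw":60},
    {"dp":[41,3,60],"roll":0,"jaw":60},
    {"dp":[41,3,60],"roll":0,"jaw":60},
  ],
)

```text
time_s: 2.65
tcp_pos: [0.5129, -0.0809, 0.1497]
eef_rot: [179.8, 0.0, -80.8]
contact_force: [-0.5, 0.1, 1.0]
gripper_width: 0.0526
gripper_force: 0.0
```

```bash
python3 - <<'E'
from h import *
plan([(.5153,-.0865,.088,-80.6)])
from plant import r
c=r.capture('top');im=c['image']
T=load('top0');print(np.abs(np.array(c['tvec'])-T['tvec']).max())
c=r.capture('wrist');print(pix(c,[(.5153,-.0865,.103),(.528,-.1635,.075)]));cv2.imwrite('pics/w2.png',c['image'])
plan([(.5153,-.0865,.088,-80.6)])
E
```

```text
t 2.6 at [  0.5129  -0.0809   0.1497 -80.8013] w 52.6 F [-0.5  0.1  1. ] g 0.0
dp [ 5.9 -1.4 61.7] roll -0.004 dist 62
0.0
[[272.65999232 222.12211316]
 [272.09729265  90.20671246]]
t 2.8 at [ 5.14500e-01 -8.07000e-02  1.51600e-01 -8.07616e+01] w 52.8 F [ 0.5 -0.2  0.1] g 0.0
dp [ 5.9  0.1 63.6] roll -0.003 dist 64
```

View pics/w2.png

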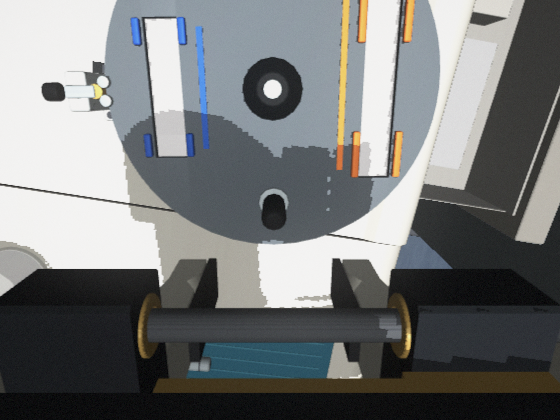

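Emit:
send_rows(
  steps=[
    {"dp":[5,0,20],"roll":0,"jaw":60},
    {"dp":[6,0,40],"roll":0,"jaw":60},
    {"dp":[6,0,62],"roll":0,"jaw":60},
    {"dp":[6,0,62],"roll":0,"jaw":10},
    {"dp":[6,0,62],"roll":0,"jaw":10},
  ],
  newtons=25,
)

```text
time_s: 3.38
tcp_pos: [0.5161, -0.0864, 0.0904]
eef_rot: [-179.9, -0.0, -80.7]
contact_force: [0.6, 0.4, 0.1]
gripper_width: 0.0379
gripper_force: 0.0
```

Emit:
send_rows(
  steps=[
    {"dp":[0,0,0],"roll":0,"jaw":10},
    {"dp":[0,0,0],"roll":0,"jaw":10},
    {"dp":[0,0,0],"roll":0,"jaw":10},
  ],
)

```text
time_s: 3.75
tcp_pos: [0.5154, -0.0865, 0.0896]
eef_rot: [-180.0, 0.0, -80.8]
contact_force: [-0.9, -0.5, -0.7]
gripper_width: 0.0107
gripper_force: 0.0
```

The jaw closed to 10.7 mm, less than the peg's 16 mm, so I look again.

```bash
python3 - <<'E'
from h import *
from plant import r
s=r.get_state();print(s['gripper_width'],s['gripper_force'],s['contact_force'],s['time_s'])
a=r.capture('wrist')['image'];c=r.capture('side');b=c['image'][230:340,215:345]
b=cv2.resize(b,(390,330),interpolation=2)
a=cv2.resize(a,(400,300));o=np.zeros((330,790,3),np.uint8);o[:300,:400]=a;o[:,400:]=b;cv2.imwrite('pics/c3.png',o)
E
```

```text
0.010682534968726948 0.0 [-0.91160091 -0.45270408 -0.69839125] 3.75
```

View pics/c3.png

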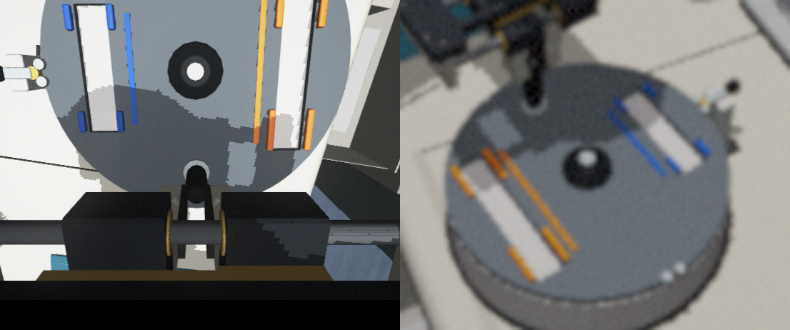

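The peg shows at about (196,180) in the left panel, just ahead of the closed fingers. I check with projections.

```bash
python3 - <<'E'
from h import *
from plant import r
c=r.capture('wrist');s=r.get_state();p=s['tcp_pos'];print(p)
for P in ((.5153,-.0865,.103),(.5153,-.0865,.058),(.528,-.1635,.075),p,p-np.array([0,0,.014])):print(pix(c,[P]))
a=c['image'][170:400,180:380];cv2.imwrite('pics/c4.png',cv2.resize(a,None,fx=2.6,fy=2.6,interpolation=2))
E
```

```text
[ 0.51523279 -0.08658739  0.08924025]
[[273.55346052 276.41275386]]
[[273.60399918 240.92662113]]
[[272.90100765 101.53891615]]
[[273.73102991 263.71299162]]
[[273.73630922 252.61251242]]
```

View pics/c4.png

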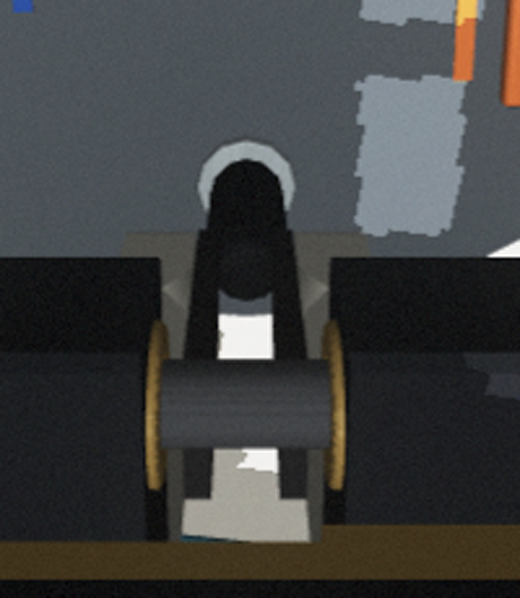

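The peg sits between the fingers. I close fully to see whether grip force builds.

Emit:
send_rows(
  steps=[
    {"dp":[0,0,0],"roll":0,"jaw":0},
    {"dp":[0,0,0],"roll":0,"jaw":0},
    {"dp":[0,0,0],"roll":0,"jaw":0},
    {"dp":[0,0,0],"roll":0,"jaw":0},
  ],
  newtons=25,
)

```text
time_s: 4.4
tcp_pos: [0.5152, -0.0866, 0.0892]
eef_rot: [180.0, 0.0, -80.8]
contact_force: [0.6, -0.9, 0.5]
gripper_width: 0.0006
gripper_force: 0.0
```

```bash
python3 - <<'E'
from h import *
from plant import r
c=r.capture('wrist');d=r.capture('side');s=r.get_state();p=s['tcp_pos'];a=np.radians(s['eef_rot'][2])
ux=np.array([np.cos(a),np.sin(a),0]);uy=np.array([np.sin(a),-np.cos(a),0])
im=c['image'].copy();sd=d['image'].copy()
def dr(im,c,P,col):
    u=pix(c,[P])[0];cv2.circle(im,tuple(int(round(v*8)) for v in u),8,col,-1,shift=3)
for z in(-.014,.03):
    for x in(-.0095,.0095): 
        dr(im,c,p+ux*x+[0,0,z],(0,255,0));dr(sd,d,p+ux*x+[0,0,z],(0,255,0))
for z in(.058,.103):
    dr(im,c,np.array([.5153,-.0865,z]),(0,0,255));dr(sd,d,np.array([.5153,-.0865,z]),(0,0,255))
A=cv2.resize(im[200:400,180:380],(400,400),interpolation=2);B=cv2.resize(sd[210:290,220:300],(400,400),interpolation=2)
cv2.imwrite('pics/c5.png',np.clip(np.hstack([A,B])*1.8,0,255).astype(np.uint8))
E
```

```text
(no output)
```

View pics/c5.png

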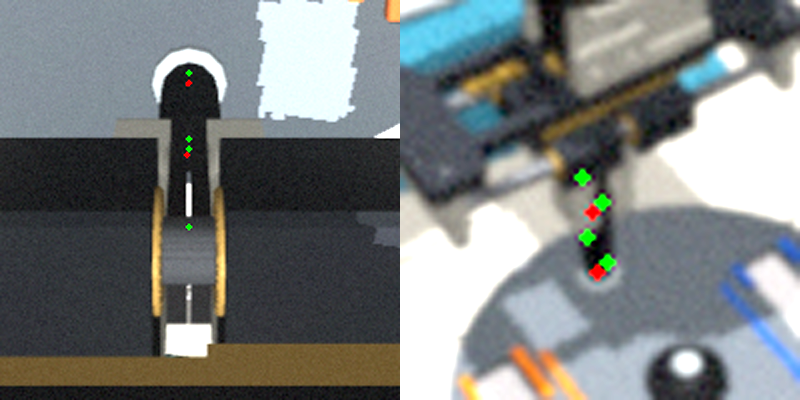

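The fingers closed fully. In both views the finger ends lie about 12–17 mm behind (tool −x of) where the TCP projects, and the peg is ahead of them. I open, advance 14 mm along tool x and close again, watching the width.

Emit:
send_rows(
  steps=[
    {"dp":[0,0,0],"roll":0,"jaw":50},
    {"dp":[0,0,0],"roll":0,"jaw":50},
    {"dp":[0,0,0],"roll":0,"jaw":50},
    {"dp":[0,0,0],"roll":0,"jaw":50},
    {"dp":[0,0,0],"roll":0,"jaw":50},
  ],
)

```text
time_s: 5.12
tcp_pos: [0.5153, -0.0866, 0.0892]
eef_rot: [-180.0, -0.0, -80.8]
contact_force: [-0.3, -0.2, 0.7]
gripper_width: 0.0419
gripper_force: 0.0
```

Emit:
send_rows(
  steps=[
    {"dp":[5,0,0],"roll":0,"jaw":50},
    {"dp":[10,0,0],"roll":0,"jaw":50},
    {"dp":[14,0,0],"roll":0,"jaw":50},
    {"dp":[14,0,0],"roll":0,"jaw":10},
    {"dp":[14,0,0],"roll":0,"jaw":10},
  ],
)

```text
time_s: 5.75
tcp_pos: [0.5174, -0.1005, 0.0891]
eef_rot: [180.0, 0.0, -80.8]
contact_force: [-0.3, -0.6, 0.3]
gripper_width: 0.029
gripper_force: 0.0
```

Emit:
send_rows(
  steps=[
    {"dp":[0,0,0],"roll":0,"jaw":10},
    {"dp":[0,0,0],"roll":0,"jaw":10},
    {"dp":[0,0,0],"roll":0,"jaw":10},
  ],
)

```text
time_s: 6.12
tcp_pos: [0.5175, -0.1003, 0.0892]
eef_rot: [-180.0, 0.0, -80.8]
contact_force: [-0.0, -0.3, 0.4]
gripper_width: 0.0096
gripper_force: 0.0
```

```bash
python3 - <<'E'
from h import *
from plant import r
c=r.capture('wrist');d=r.capture('side')
A=cv2.resize(c['image'][180:380,180:380],(400,400),interpolation=2);B=cv2.resize(d['image'][210:290,220:300],(400,400),interpolation=2)
cv2.imwrite('pics/c6.png',np.clip(np.hstack([A,B])*2.2,0,255).astype(np.uint8))
E
```

```text
(no output)
```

View pics/c6.png

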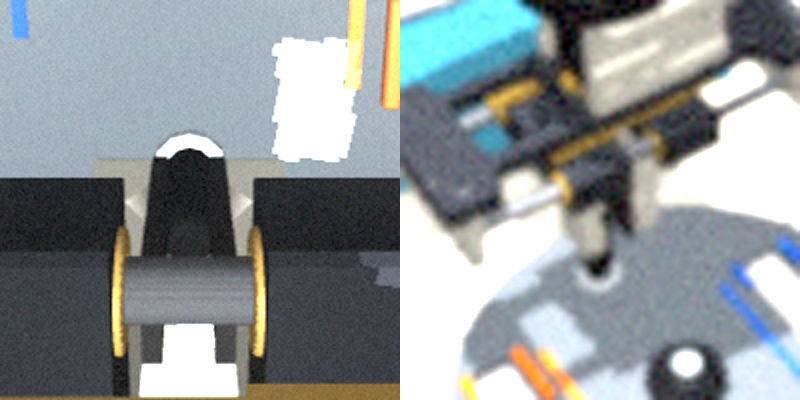

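```bash
python3 - <<'E'
from h import *
S=load('side0')
for uv in((259,260.5),(268,257)):
    o,d=ray(S,uv)
    for y in(-.11,-.10,-.09,-.08):
        print(uv,(o+d*(y-o[1])/d[1]).round(4))
print(pix(S,[(.503,-.103,.075),(.532,-.098,.075),(.503,-.103,.104),(.532,-.098,.104)]))
E
```

```text
(259, 260.5) [ 0.5072 -0.11    0.1004]
(259, 260.5) [ 0.5107 -0.1     0.0878]
(259, 260.5) [ 0.5142 -0.09    0.0753]
(259, 260.5) [ 0.5178 -0.08    0.0628]
(268, 257) [ 0.5302 -0.11    0.1017]
(268, 257) [ 0.5342 -0.1     0.0892]
(268, 257) [ 0.5381 -0.09    0.0767]
(268, 257) [ 0.542  -0.08    0.0642]
[[256.70742042 265.89528038]
 [267.00855035 260.53445803]
 [256.15267997 257.98470522]
 [266.67695303 252.61696301]]
```

The jaw also closed here without touching anything. Both views fit fingertips about 26 mm higher than assumed, which means they passed just over the peg top. I open, go back and descend in small steps with force checks.

Emit:
send_rows(
  steps=[
    {"dp":[0,0,-10],"roll":0,"jaw":50},
    {"dp":[0,0,-10],"roll":0,"jaw":50},
    {"dp":[-7,0,-10],"roll":0,"jaw":50},
    {"dp":[-14,0,-10],"roll":0,"jaw":50},
    {"dp":[-14,0,-10],"roll":0,"jaw":50},
  ],
)

```text
time_s: 6.85
tcp_pos: [0.5151, -0.0859, 0.0991]
eef_rot: [180.0, 0.0, -80.7]
contact_force: [0.5, -0.1, 0.5]
gripper_width: 0.0439
gripper_force: 0.0
```

Emit:
send_rows(
  steps=[
    {"dp":[0,0,5],"roll":0,"jaw":50},
    {"dp":[0,0,10],"roll":0,"jaw":50},
    {"dp":[0,0,15],"roll":0,"jaw":50},
    {"dp":[0,0,20],"roll":0,"jaw":50},
    {"dp":[0,0,22],"roll":0,"jaw":50},
  ],
)

```text
time_s: 7.48
tcp_pos: [0.515, -0.0867, 0.0767]
eef_rot: [180.0, 0.0, -80.8]
contact_force: [-0.1, 0.6, 0.8]
gripper_width: 0.0439
gripper_force: 0.0
```

Emit:
send_rows(
  steps=[
    {"dp":[0,0,0],"roll":0,"jaw":10},
    {"dp":[0,0,0],"roll":0,"jaw":10},
    {"dp":[0,0,0],"roll":0,"jaw":10},
    {"dp":[0,0,0],"roll":0,"jaw":10},
    {"dp":[0,0,0],"roll":0,"jaw":10},
  ],
)

```text
time_s: 8.1
tcp_pos: [0.5152, -0.0866, 0.0773]
eef_rot: [-180.0, 0.0, -80.8]
contact_force: [-1.4, -0.0, 2.1]
gripper_width: 0.0148
gripper_force: 25.0
```

Gripped at 14.8 mm, but probably only by the peg top. I go 13 mm deeper for a firm hold.

Emit:
send_rows(
  steps=[
    {"dp":[0,0,0],"roll":0,"jaw":35},
    {"dp":[0,0,0],"roll":0,"jaw":35},
    {"dp":[0,0,5],"roll":0,"jaw":35},
    {"dp":[0,0,9],"roll":0,"jaw":35},
    {"dp":[0,0,13],"roll":0,"jaw":35},
  ],
)

```text
time_s: 8.72
tcp_pos: [0.5151, -0.0866, 0.0637]
eef_rot: [180.0, 0.0, -80.8]
contact_force: [0.7, -0.2, -0.5]
gripper_width: 0.0304
gripper_force: 0.0
```

Emit:
send_rows(
  steps=[
    {"dp":[0,0,0],"roll":0,"jaw":10},
    {"dp":[0,0,0],"roll":0,"jaw":10},
    {"dp":[0,0,0],"roll":0,"jaw":10},
    {"dp":[0,0,0],"roll":0,"jaw":10},
  ],
)

```text
time_s: 9.22
tcp_pos: [0.5152, -0.0866, 0.0642]
eef_rot: [180.0, -0.0, -80.8]
contact_force: [0.6, -0.5, -0.9]
gripper_width: 0.0152
gripper_force: 25.0
```

Emit:
send_rows(
  steps=[
    {"dp":[1,12,0],"roll":-0.157,"jaw":10},
    {"dp":[4,24,0],"roll":-0.314,"jaw":10},
    {"dp":[8.5,35.5,0],"roll":-0.471,"jaw":10},
    {"dp":[15,46,0],"roll":-0.628,"jaw":10},
    {"dp":[23,55,0],"roll":-0.785,"jaw":10},
  ],
)

```text
time_s: 9.85
tcp_pos: [0.4646, -0.1182, 0.0642]
eef_rot: [-180.0, -0.0, -35.5]
contact_force: [2.8, -2.5, -5.7]
gripper_width: 0.0157
gripper_force: 25.0
```

Emit:
send_rows(
  steps=[
    {"dp":[1,12,0],"roll":-0.157,"jaw":10},
    {"dp":[4,24,0],"roll":-0.314,"jaw":10},
    {"dp":[8.5,35.5,0],"roll":-0.471,"jaw":10},
    {"dp":[15,46,0],"roll":-0.628,"jaw":10},
    {"dp":[23,55,0],"roll":-0.785,"jaw":10},
  ],
)

```text
time_s: 10.48
tcp_pos: [0.4507, -0.1761, 0.0642]
eef_rot: [-180.0, 0.0, 9.4]
contact_force: [0.9, 1.2, -2.8]
gripper_width: 0.0149
gripper_force: 25.0
```

Emit:
send_rows(
  steps=[
    {"dp":[0,0.5,0],"roll":0,"jaw":10},
    {"dp":[0,0.5,0],"roll":0,"jaw":10},
    {"dp":[0,0.5,0],"roll":0,"jaw":40},
    {"dp":[0,0.5,0],"roll":0,"jaw":40},
    {"dp":[0,0.5,0],"roll":0,"jaw":40},
  ],
)

```text
time_s: 11.1
tcp_pos: [0.4515, -0.1763, 0.0643]
eef_rot: [-180.0, -0.0, 9.1]
contact_force: [0.6, -0.3, 0.3]
gripper_width: 0.0344
gripper_force: 0.0
```

Emit:
send_rows(
  steps=[
    {"dp":[0,0,-30],"roll":0,"jaw":40},
    {"dp":[0,0,-80],"roll":0,"jaw":40},
    {"dp":[0,0,-130],"roll":0,"jaw":40},
    {"dp":[0,0,-130],"roll":0,"jaw":40},
  ],
)

```text
time_s: 11.6
tcp_pos: [0.4539, -0.1767, 0.1984]
eef_rot: [179.9, -0.5, 9.2]
contact_force: [0.0, 0.2, -0.8]
gripper_width: 0.0349
gripper_force: 0.0
```

```bash
python3 - <<'E'
from h import *
from plant import r
c=r.capture('wrist');t=r.capture('top')
A=cv2.resize(c['image'],(440,330));B=cv2.resize(t['image'][200:320,170:420],(350,168));B=cv2.resize(t['image'][205:325,310:420],(330,360),interpolation=2)
o=np.zeros((360,770,3),np.uint8);o[:330,:440]=A;o[:,440:]=B;cv2.imwrite('pics/c7.png',o)
np.savez('pics/w7.npz',**{k:c[k] for k in('K','rvec','tvec')})
ax=np.array([.528,-.1635,0]);a=np.radians(9.4);X=np.array([np.cos(a),np.sin(a),0]);Y=np.array([-np.sin(a),np.cos(a),0])
print('short',ax+.072*Y,'long',ax-.072*Y)
for P in((ax-.078*X)+[0,0,.103],ax+[0,0,.075],ax+.072*Y+[0,0,.058],ax-.072*Y+[0,0,.058]):print((pix(c,[P])*440/560).round(1),((pix(t,[P])-[310,205])*3+[440,0]).round(1))
plan([(.606,.194,.12,0)])
E
```

```text
short [ 0.51624053 -0.0924668   0.        ] long [ 0.53975947 -0.2345332   0.        ]
[[213.9 167.2]] [[646.6 283.5]]
[[213.4  81.3]] [[619.5 183.2]]
[[142.8  81.5]] [[528.2 199.6]]
[[284.1  80.7]] [[702.7 166.1]]
t 11.7 at [ 0.4513 -0.1763  0.1944  9.1513] w 35.3 F [ 0.9  0.4 -0.5] g 0.0
dp [ 211.7 -341.    74.4] roll 0.16 dist 408
```

View pics/c7.png

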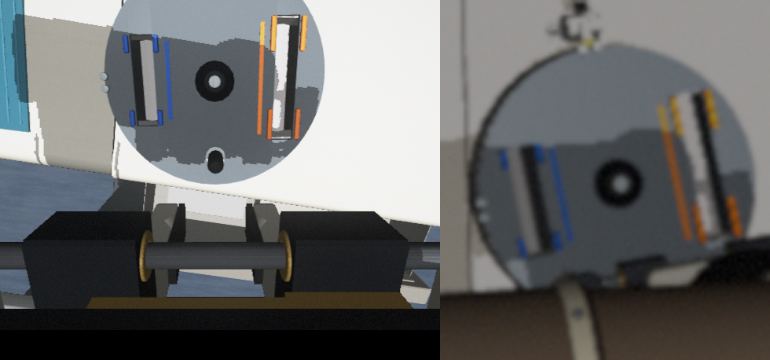

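The disc is open, with slots matching the predictions at short (145,81) and long (285,80). Next I move over the mat to look at the pillars with the wrist camera.

```bash
python3 -c "
from h import *
plan([(.49,0.0,.21,0),(.50,.19,.22,-3)],start=(.4515,-.1763,.1945,9.2))"
```

```text
dp [  66.2 -167.9  -15.5] roll 0.161 dist 181
dp [  10. -190.  -10.] roll 0.052 dist 191
```

Emit:
send_rows(
  steps=[
    {"dp":[16,-40,-10],"roll":0.04,"jaw":40},
    {"dp":[33,-84,-16],"roll":0.08,"jaw":40},
    {"dp":[50,-126,-16],"roll":0.12,"jaw":40},
    {"dp":[66,-168,-16],"roll":0.16,"jaw":40},
  ],
)

```text
time_s: 12.2
tcp_pos: [0.4889, 0.0011, 0.2087]
eef_rot: [180.0, 0.1, -0.1]
contact_force: [0.8, -0.6, -0.3]
gripper_width: 0.0346
gripper_force: 0.0
```

Emit:
send_rows(
  steps=[
    {"dp":[3,-50,-3],"roll":0.01,"jaw":40},
    {"dp":[5,-100,-5],"roll":0.03,"jaw":40},
    {"dp":[8,-150,-8],"roll":0.05,"jaw":40},
    {"dp":[10,-190,-10],"roll":0.052,"jaw":40},
    {"dp":[10,-190,-10],"roll":0.052,"jaw":40},
  ],
)

```text
time_s: 12.82
tcp_pos: [0.4989, 0.1918, 0.2181]
eef_rot: [179.9, 0.1, -2.8]
contact_force: [0.2, -0.4, 0.1]
gripper_width: 0.0353
gripper_force: 0.0
```

```bash
cat >> h.py <<'E'
def matbars(c,z=.010):
    "pillars on the mat: bright bars standing out of the blue-green, any camera"
    h=cv2.cvtColor(c['image'],cv2.COLOR_BGR2HSV);mat=((h[...,0]>80)&(h[...,0]<110)&(h[...,1]>90)).astype(np.uint8)
    hull=cv2.morphologyEx(mat,cv2.MORPH_CLOSE,np.ones((25,25)));m=((mat==0)&(hull>0)).astype(np.uint8)
    m=cv2.morphologyEx(m,cv2.MORPH_OPEN,np.ones((3,3)));n,l,st,ce=cv2.connectedComponentsWithStats(m);o=[]
    for i in range(1,n):
        ys,xs=np.where(l==i)
        if len(xs)<80: continue
        P=np.array([onz(c,q,z)[:2] for q in np.c_[xs,ys]]);(cx,cy),(w,hh),a=cv2.minAreaRect((P*1e3).astype(np.float32))
        u,s,vt=np.linalg.svd(P-P.mean(0),full_matrices=False);t=(P-P.mean(0))@vt[0]
        o.append((np.round([cx,cy]),round(max(w,hh)),round(min(w,hh)),round((np.degrees(np.arctan2(vt[0,1],vt[0,0]))+90)%180-90,1),[int(xs.mean()),int(ys.mean())]))
    return o
E
python3 - <<'E'
from h import *
from plant import r
for n in('wrist','top'):
    c=r.capture(n);cv2.imwrite(f'pics/m_{n}.png',c['image']);print(n,*matbars(c),sep='\n')
plan([(.606,.194,.1,-3.4)])
E
```

```text
wrist
(array([656., 185.]), 112, 9, np.float64(89.4), [255, 3])
(array([603., 107.]), 110, 15, np.float64(4.5), [357, 60])
(array([600., 267.]), 106, 15, np.float64(-2.6), [188, 72])
(array([605., 194.]), 79, 14, np.float64(-4.4), [264, 64])
(array([486., 191.]), 111, 14, np.float64(3.2), [273, 186])
(array([484., 262.]), 80, 14, np.float64(1.9), [206, 192])
(array([228., 197.]), 716, 90, np.float64(86.9), [279, 405])
top
(array([945., 669.]), 49, 39, np.float64(62.0), [35, 109])
(array([734., 732.]), 70, 54, np.float64(48.3), [10, 192])
(array([603., 107.]), 110, 15, np.float64(4.2), [257, 238])
(array([599., 267.]), 109, 15, np.float64(-2.2), [193, 240])
(array([606., 195.]), 76, 15, np.float64(-4.5), [222, 238])
(array([ 516., -104.]), 87, 38, np.float64(8.3), [341, 271])
(array([486., 155.]), 104, 100, np.float64(35.8), [245, 284])
t 12.9 at [ 0.4987  0.1897  0.2185 -2.9183] w 35.3 F [-0.7  0.1 -0.3] g 0.0
dp [107.   -9.8 118.5] roll 0.008 dist 160
```

View pics/m_wrist.png

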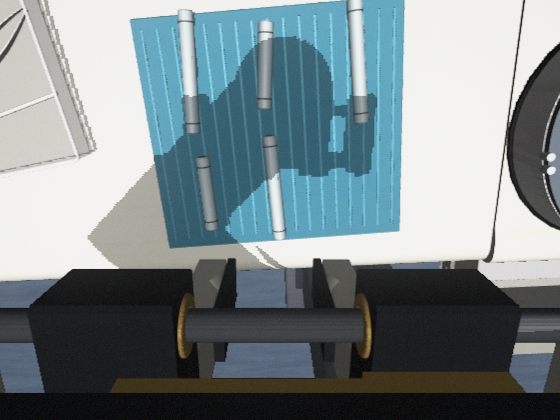

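The wrist view shows all five in place: long at (188,72), (357,60) and (273,186), short at (264,64) and (206,192). Lengths and heights agree between the two cameras. I take short (605,194) first.

Emit:
send_rows(
  steps=[
    {"dp":[40,-2,20],"roll":0.01,"jaw":40},
    {"dp":[80,-4,60],"roll":0.02,"jaw":40},
    {"dp":[106,-7,120],"roll":0.025,"jaw":40},
    {"dp":[106,-7,150],"roll":0.025,"jaw":40},
    {"dp":[106,-7,150],"roll":0.025,"jaw":40},
  ],
)

```text
time_s: 13.55
tcp_pos: [0.6036, 0.1886, 0.0665]
eef_rot: [179.7, 0.3, -4.5]
contact_force: [-0.6, 0.1, 1.0]
gripper_width: 0.0352
gripper_force: 0.0
```

```bash
python3 -c "
from h import *
plan([(.6055,.1945,.012,-4.4)])"
```

```text
t 13.6 at [ 0.6036  0.1886  0.0665 -4.5227] w 35.2 F [-0.6  0.1  1. ] g 0.0
dp [ 1.5 -6.1 54.5] roll -0.002 dist 55
```

Emit:
send_rows(
  steps=[
    {"dp":[1,-4,15],"roll":0,"jaw":40},
    {"dp":[1,-5,30],"roll":0,"jaw":40},
    {"dp":[1,-5,42],"roll":0,"jaw":40},
    {"dp":[1,-5,50],"roll":0,"jaw":40},
    {"dp":[1,-5,54],"roll":0,"jaw":40},
  ],
)

```text
time_s: 14.18
tcp_pos: [0.607, 0.1961, 0.0157]
eef_rot: [180.0, 0.0, -4.4]
contact_force: [-0.0, 1.0, 0.3]
gripper_width: 0.0351
gripper_force: 0.0
```

Emit:
send_rows(
  steps=[
    {"dp":[0,0,0],"roll":0,"jaw":8},
    {"dp":[0,0,0],"roll":0,"jaw":8},
    {"dp":[0,0,0],"roll":0,"jaw":8},
    {"dp":[0,0,0],"roll":0,"jaw":8},
  ],
  newtons=25,
)

```text
time_s: 14.68
tcp_pos: [0.6072, 0.1962, 0.0164]
eef_rot: [-180.0, -0.0, -4.4]
contact_force: [0.2, 0.5, -0.1]
gripper_width: 0.0074
gripper_force: 0.0
```

Still above the pillar (7 mm), so the fingertips do ride high. I open and go lower in small steps.

Emit:
send_rows(
  steps=[
    {"dp":[-1,1,0],"roll":0,"jaw":40},
    {"dp":[-1,1,0],"roll":0,"jaw":40},
    {"dp":[-1,1,0],"roll":0,"jaw":40},
    {"dp":[-1,1,7],"roll":0,"jaw":40},
    {"dp":[-1,1,14],"roll":0,"jaw":40},
  ],
)

```text
time_s: 15.3
tcp_pos: [0.6059, 0.1952, 0.0016]
eef_rot: [180.0, 0.0, -4.4]
contact_force: [0.5, 0.2, -0.2]
gripper_width: 0.0349
gripper_force: 0.0
```

Emit:
send_rows(
  steps=[
    {"dp":[0,0,2],"roll":0,"jaw":40},
    {"dp":[0,0,2],"roll":0,"jaw":40},
  ],
)

```text
time_s: 15.55
tcp_pos: [0.6059, 0.1951, -0.0002]
eef_rot: [180.0, 0.0, -4.4]
contact_force: [-0.4, 0.5, 0.1]
gripper_width: 0.0351
gripper_force: 0.0
```

Emit:
send_rows(
  steps=[
    {"dp":[0,0,2],"roll":0,"jaw":40},
    {"dp":[0,0,2],"roll":0,"jaw":40},
  ],
)

```text
time_s: 15.8
tcp_pos: [0.606, 0.1952, -0.0018]
eef_rot: [-180.0, 0.0, -4.4]
contact_force: [-0.6, -0.1, -0.2]
gripper_width: 0.0349
gripper_force: 0.0
```

Emit:
send_rows(
  steps=[
    {"dp":[0,0,0],"roll":0,"jaw":8},
    {"dp":[0,0,0],"roll":0,"jaw":8},
    {"dp":[0,0,0],"roll":0,"jaw":8},
    {"dp":[0,0,0],"roll":0,"jaw":8},
  ],
)

```text
time_s: 16.3
tcp_pos: [0.6061, 0.195, -0.0012]
eef_rot: [180.0, -0.0, -4.4]
contact_force: [-2.5, -0.9, 5.3]
gripper_width: 0.0097
gripper_force: 19.7
```

Only the pillar's top facet is held (9.7 mm), so the tip height is TCP + 16 mm. I open, go 10 mm lower and grip again.

Emit:
send_rows(
  steps=[
    {"dp":[0,0,-3],"roll":0,"jaw":40},
    {"dp":[0,0,-3],"roll":0,"jaw":40},
    {"dp":[0,0,-3],"roll":0,"jaw":40},
    {"dp":[0,0,4],"roll":0,"jaw":40},
    {"dp":[0,0,10],"roll":0,"jaw":40},
  ],
)

```text
time_s: 16.92
tcp_pos: [0.6059, 0.1951, -0.0124]
eef_rot: [180.0, 0.0, -4.4]
contact_force: [-12.8, 0.1, 55.2]
gripper_width: 0.0349
gripper_force: 31.3
```

Emit:
send_rows(
  steps=[
    {"dp":[0,0,0],"roll":0,"jaw":8},
    {"dp":[0,0,0],"roll":0,"jaw":8},
    {"dp":[0,0,0],"roll":0,"jaw":8},
    {"dp":[0,0,0],"roll":0,"jaw":8},
  ],
  newtons=35,
)

```text
time_s: 17.42
tcp_pos: [0.6061, 0.1952, -0.012]
eef_rot: [-180.0, -0.0, -4.4]
contact_force: [1.8, -0.0, 0.4]
gripper_width: 0.0133
gripper_force: 35.1
```

Emit:
send_rows(
  steps=[
    {"dp":[0,0,-20],"roll":0,"jaw":8},
    {"dp":[0,0,-60],"roll":0,"jaw":8},
    {"dp":[0,0,-100],"roll":0,"jaw":8},
    {"dp":[0,0,-130],"roll":0,"jaw":8},
    {"dp":[0,0,-130],"roll":0,"jaw":8},
  ],
)

```text
time_s: 18.05
tcp_pos: [0.6071, 0.1959, 0.1206]
eef_rot: [-179.9, -0.2, -4.4]
contact_force: [-0.0, 0.1, -1.3]
gripper_width: 0.0143
gripper_force: 3.5
```

```bash
python3 - <<'E'
from h import *
plan([(.56,.05,.12,3),(.517,-.0925,.1,9.4),(.517,-.0925,.044,9.4)])
E
```

```text
t 18.1 at [ 0.6071  0.1959  0.1206 -4.3912] w 14.3 F [-0.   0.1 -1.3] g 3.5
dp [-35.8 149.1   0.6] roll -0.129 dist 153
dp [-50.4 140.1  20. ] roll -0.112 dist 150
dp [ 0.  0. 56.] roll -0.0 dist 56
```

Emit:
send_rows(
  steps=[
    {"dp":[0,0,0],"roll":0,"jaw":8},
    {"dp":[0,0,0],"roll":0,"jaw":8},
    {"dp":[0,0,0],"roll":0,"jaw":8},
  ],
)

```text
time_s: 18.42
tcp_pos: [0.6056, 0.1949, 0.117]
eef_rot: [179.9, 0.1, -4.4]
contact_force: [-0.4, -0.1, -1.2]
gripper_width: 0.0136
gripper_force: 35.0
```

```bash
python3 - <<'E'
from h import *
from plant import r
plan([(.517,-.0925,.1,9.4)])
c=r.capture('wrist');A=c['image'][200:400,130:430]
s=r.capture('side');p=pix(s,[r.get_state()['tcp_pos']])[0].astype(int);B=s['image'][p[1]-40:p[1]+40,p[0]-45:p[0]+45]
cv2.imwrite('pics/c8.png',np.clip(np.hstack([cv2.resize(A,(450,300)),cv2.resize(B,(338,300),interpolation=2)])*1.8,0,255).astype(np.uint8))
print(matbars(c)); print(matbars(r.capture('top')))
E
```

```text
t 18.4 at [ 0.6056  0.1949  0.117  -4.4066] w 13.6 F [-0.4 -0.1 -1.2] g 35.0
dp [-66.2 293.4  17. ] roll -0.241 dist 301
[(array([602., 107.]), 113, 15, np.float64(4.6), [387, 193]), (array([586., 257.]), 133, 99, np.float64(1.7), [190, 256]), (array([529., 128.]), 118, 42, np.float64(84.4), [349, 285]), (array([426., 173.]), 466, 66, np.float64(84.4), [288, 403]), (array([429., 437.]), 59, 30, np.float64(65.0), [20, 409])]
[(array([946., 670.]), 50, 37, np.float64(66.9), [35, 108]), (array([735., 726.]), 66, 62, np.float64(48.7), [10, 192]), (array([602., 143.]), 106, 93, np.float64(-13.2), [246, 238]), (array([ 516., -104.]), 86, 38, np.float64(8.0), [341, 271]), (array([486., 192.]), 110, 15, np.float64(3.2), [224, 285]), (array([485., 262.]), 80, 15, np.float64(2.1), [195, 286]), (array([310., 374.]), 51, 20, np.float64(35.6), [151, 359]), (array([261., 348.]), 65, 20, np.float64(26.5), [161, 379]), (array([197., 319.]), 73, 34, np.float64(18.6), [173, 407])]
```

View pics/c8.png

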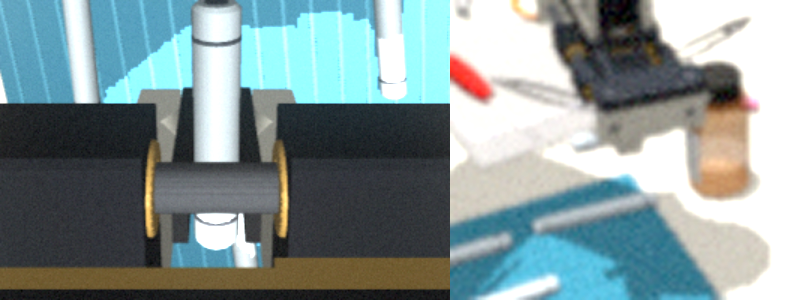

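The pillar is held level and centred between the fingers, ends at about (273,201) and (273,363). I check the grip offset and carry it to the short slot.

```bash
python3 - <<'E'
from h import *
from plant import r
c=r.capture('wrist');p=r.get_state()['tcp_pos'];a=np.radians(-4.4);u=np.array([np.cos(a),np.sin(a),0])
for x in(.039,-.039):print(pix(c,[p+u*x+[0,0,.022]]))
plan([(.56,.05,.12,2.5),(.5165,-.0925,.1,9.4),(.5165,-.0925,.046,9.4)])
E
```

```text
[[273.52156083 199.68971301]]
[[273.81663013 357.47714395]]
t 18.6 at [ 0.606   0.1952  0.1178 -4.3994] w 13.4 F [ 0.5 -0.1 -0.6] g 35.0
dp [-34.7 148.3  -2.2] roll -0.12 dist 152
dp [-49.7 140.5  20. ] roll -0.12 dist 150
dp [ 0.  0. 54.] roll -0.0 dist 54
```

Matches, so the grip is centred. Carrying.

Emit:
send_rows(
  steps=[
    {"dp":[-7,30,-2],"roll":-0.024,"jaw":8},
    {"dp":[-14,60,-2],"roll":-0.048,"jaw":8},
    {"dp":[-21,90,-2],"roll":-0.072,"jaw":8},
    {"dp":[-28,120,-2],"roll":-0.096,"jaw":8},
    {"dp":[-34.7,148.3,-2],"roll":-0.12,"jaw":8},
  ],
)

```text
time_s: 19.25
tcp_pos: [0.5597, 0.0491, 0.1203]
eef_rot: [-180.0, -0.0, 2.5]
contact_force: [0.8, 1.0, -0.1]
gripper_width: 0.0134
gripper_force: 35.0
```

Emit:
send_rows(
  steps=[
    {"dp":[-12,35,5],"roll":-0.03,"jaw":8},
    {"dp":[-25,70,10],"roll":-0.06,"jaw":8},
    {"dp":[-37,105,15],"roll":-0.09,"jaw":8},
    {"dp":[-49.7,140.5,20],"roll":-0.12,"jaw":8},
    {"dp":[-49.7,140.5,20],"roll":-0.12,"jaw":8},
  ],
)

```text
time_s: 19.88
tcp_pos: [0.5152, -0.0944, 0.0999]
eef_rot: [-180.0, 0.1, 9.2]
contact_force: [-0.4, 0.1, -1.6]
gripper_width: 0.0132
gripper_force: 35.0
```

Emit:
send_rows(
  steps=[
    {"dp":[0,0,0],"roll":0,"jaw":8},
    {"dp":[0,0,0],"roll":0,"jaw":8},
  ],
)

```text
time_s: 20.12
tcp_pos: [0.517, -0.0919, 0.1003]
eef_rot: [180.0, -0.0, 9.4]
contact_force: [-0.3, 0.1, -1.3]
gripper_width: 0.0135
gripper_force: 35.0
```

```bash
python3 - <<'E'
from h import *
plan([(.5165,-.0925,.046,9.4)])
E
```

```text
t 20.1 at [ 0.517  -0.0919  0.1003  9.3849] w 13.5 F [-0.3  0.1 -1.3] g 35.0
dp [-0.6  0.5 54.3] roll -0.0 dist 54
```

Emit:
send_rows(
  steps=[
    {"dp":[0,0.5,20],"roll":0,"jaw":8},
    {"dp":[0,0.5,38],"roll":0,"jaw":8},
    {"dp":[0,0.5,48],"roll":0,"jaw":8},
    {"dp":[0,0.5,54],"roll":0,"jaw":8},
    {"dp":[0,0.5,54],"roll":0,"jaw":8},
  ],
)

```text
time_s: 20.75
tcp_pos: [0.5166, -0.0928, 0.0461]
eef_rot: [180.0, 0.0, 9.4]
contact_force: [0.0, -1.2, -1.1]
gripper_width: 0.0135
gripper_force: 35.0
```

Emit:
send_rows(
  steps=[
    {"dp":[0,0,0],"roll":0,"jaw":35},
    {"dp":[0,0,0],"roll":0,"jaw":35},
    {"dp":[0,0,0],"roll":0,"jaw":35},
    {"dp":[0,0,0],"roll":0,"jaw":35},
    {"dp":[0,0,0],"roll":0,"jaw":35},
  ],
)

```text
time_s: 21.38
tcp_pos: [0.5166, -0.093, 0.0462]
eef_rot: [-180.0, -0.0, 9.3]
contact_force: [-0.2, 0.2, -0.4]
gripper_width: 0.0307
gripper_force: 0.0
```

Emit:
send_rows(
  steps=[
    {"dp":[0,0,-40],"roll":0,"jaw":35},
    {"dp":[-40,0,-90],"roll":0,"jaw":35},
    {"dp":[-80,0,-130],"roll":0,"jaw":35},
    {"dp":[-80,0,-130],"roll":0,"jaw":35},
  ],
)

```text
time_s: 21.88
tcp_pos: [0.4375, -0.1062, 0.1798]
eef_rot: [180.0, -0.4, 9.3]
contact_force: [1.3, -0.8, 0.3]
gripper_width: 0.0306
gripper_force: 0.0
```

```bash
python3 - <<'E'
from h import *
from plant import r
plan([(.50,-.02,.17,5)])
a=r.capture('wrist')['image'][0:260,100:460];cv2.imwrite('pics/c9.png',cv2.resize(a,(720,520)))
E
```

```text
t 21.9 at [ 0.4375 -0.1062  0.1798  9.3499] w 30.6 F [ 1.3 -0.8  0.3] g 0.0
dp [ 75.7 -74.9   9.8] roll 0.076 dist 107
```

View pics/c9.png

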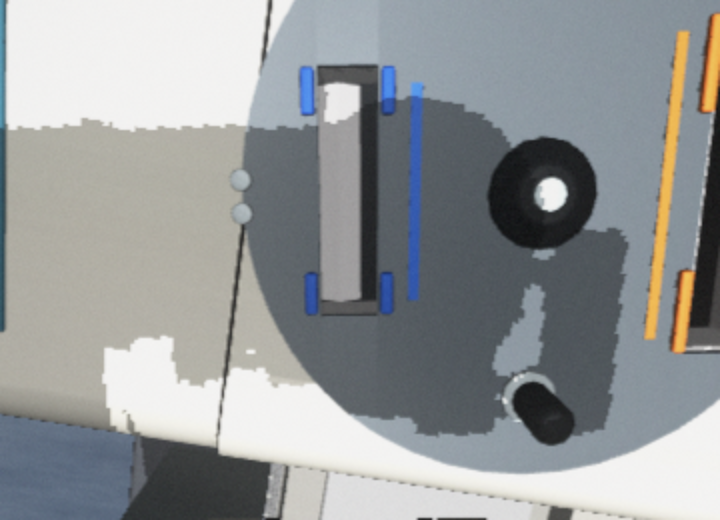

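The short slot in this view, at (349,190), holds a bar-like strip. To tell a pillar on the floor from one stuck at the mouth, I compare its edges numerically with projections at both heights.

```bash
cat >> h.py <<'E'
AX=np.array([.528,-.1635,0]);_a=np.radians(9.4);CX=np.array([np.cos(_a),np.sin(_a),0]);CY=np.array([-np.sin(_a),np.cos(_a),0])
SLOT=dict(short=AX+.072*CY,long=AX-.072*CY)
E
python3 - <<'E'
from h import *
from plant import r
c=r.capture('wrist');s=SLOT['short'];im=cv2.cvtColor(c['image'],cv2.COLOR_BGR2GRAY)
for z in(.065,.058,.020,.013):
    for off in(-.004,0,.004):
        print(z,off,*[(pix(c,[s+CX*x+CY*(off+w)+[0,0,z]])[0]-[100,0]).round(1)*2 for x,w in((.039,0),(-.039,0),(0,.007),(0,-.007))])
for x in(.045,-.045):print('slot end',(pix(c,[s+CX*x+[0,0,.058]])[0]-[100,0])*2)
for i in(80,100,120): print(i,im[i,250:295].tolist())
E
```

```text
0.065 -0.004 [356.6  77. ] [356.4 301.8] [337.2 194.2] [375.8 194. ]
0.065 0 [345.2  77. ] [345.8 301.8] [326.2 194.2] [364.8 194. ]
0.065 0.004 [333.6  77.2] [335.4 301.8] [315.2 194.2] [353.8 194. ]
0.058 -0.004 [356.4  80. ] [356.2 299.2] [337.6 194.2] [375. 194.]
0.058 0 [345.2  80. ] [345.8 299.2] [326.8 194.2] [364.4 194. ]
0.058 0.004 [334.  80.] [335.6 299.4] [316.  194.2] [353.6 194. ]
0.02 -0.004 [355.4  93.6] [355.2 287.6] [338.6 194.2] [371.8 194. ]
0.02 0 [345.4  93.6] [346.  287.6] [329.2 194.2] [362.4 194. ]
0.02 0.004 [335.6  93.6] [336.8 287.6] [319.6 194.2] [352.8 194. ]
0.013 -0.004 [355.2  95.6] [355.  285.8] [338.8 194.2] [371.4 194. ]
0.013 0 [345.4  95.8] [346.  285.8] [329.4 194.2] [362. 194.]
0.013 0.004 [335.8  95.8] [337.  285.8] [320.2 194.2] [352.8 194. ]
slot end [345.1482642   61.58088828]
slot end [345.94589619 314.75355456]
80 [105, 101, 104, 102, 103, 103, 99, 103, 99, 115, 147, 157, 157, 158, 154, 157, 158, 156, 153, 157, 160, 160, 158, 158, 160, 155, 158, 159, 155, 158, 106, 39, 38, 42, 40, 39, 43, 41, 39, 77, 96, 99, 95, 96, 95]
100 [100, 98, 98, 103, 104, 104, 103, 103, 98, 93, 133, 156, 153, 154, 153, 156, 157, 154, 155, 156, 160, 160, 158, 157, 155, 159, 159, 160, 158, 160, 104, 38, 38, 37, 40, 39, 41, 40, 45, 77, 95, 92, 92, 94, 93]
120 [101, 101, 98, 99, 98, 98, 98, 98, 96, 88, 129, 154, 155, 158, 156, 153, 155, 157, 157, 155, 157, 160, 158, 163, 159, 157, 157, 160, 162, 153, 108, 39, 37, 36, 36, 38, 38, 36, 43, 74, 93, 96, 92, 92, 92]
```

```bash
python3 - <<'E'
from h import *
from plant import r
c=r.capture('wrist');im=cv2.cvtColor(c['image'],cv2.COLOR_BGR2GRAY)
for u in(264,268,272,276,284):print(u,im[28:162:3,u].tolist())
o=cv2.cvtColor(cv2.imread('pics/c7.png'),cv2.COLOR_BGR2GRAY)
print('c7 row');[print(v,o[v,120:175].tolist()) for v in(70,81,100)]
print('c7 cols');[print(u,o[34:130:3,u].tolist()) for u in(138,144,150)]
print('c7 top');[print(v,o[v,500:560:2].tolist()) for v in(185,200,215)]
t=cv2.cvtColor(r.capture('top')['image'],cv2.COLOR_BGR2GRAY);t=cv2.resize(t[205:325,310:420],(330,360),interpolation=2)
print('now top');[print(v,t[v,60:120:2].tolist()) for v in(185,200,215)]
E
```

```text
264 [177, 102, 85, 88, 126, 235, 215, 234, 236, 235, 156, 157, 159, 157, 157, 157, 156, 157, 155, 156, 154, 156, 156, 158, 154, 158, 153, 156, 157, 155, 157, 153, 153, 155, 154, 157, 155, 155, 158, 158, 156, 89, 90, 57, 102]
268 [180, 103, 83, 88, 176, 234, 235, 235, 235, 236, 204, 154, 155, 157, 157, 154, 155, 159, 155, 155, 154, 155, 157, 155, 154, 152, 157, 154, 154, 156, 155, 155, 158, 154, 155, 158, 155, 155, 155, 153, 153, 88, 91, 57, 100]
272 [182, 103, 85, 86, 150, 233, 233, 233, 232, 200, 159, 160, 158, 156, 159, 159, 158, 160, 159, 157, 158, 157, 159, 159, 160, 158, 159, 160, 158, 159, 158, 158, 157, 158, 155, 158, 159, 159, 158, 159, 157, 91, 87, 60, 99]
276 [180, 100, 85, 87, 105, 234, 233, 232, 160, 158, 158, 161, 160, 160, 158, 157, 158, 159, 156, 159, 156, 155, 156, 156, 157, 160, 157, 159, 159, 158, 160, 157, 156, 159, 155, 158, 160, 161, 159, 160, 159, 90, 88, 58, 103]
284 [178, 85, 79, 83, 69, 60, 62, 44, 41, 45, 47, 44, 41, 44, 42, 44, 42, 43, 42, 40, 41, 40, 39, 35, 39, 39, 38, 37, 34, 43, 34, 35, 35, 37, 39, 35, 35, 36, 33, 36, 36, 88, 88, 52, 100]
c7 row
70 [92,
[... 1223 characters left out ...]
67, 50, 36, 26, 25, 26, 33, 42, 55, 65, 69, 70, 69, 69, 66, 63, 62]
200 [71, 71, 71, 70, 71, 72, 71, 77, 84, 90, 96, 98, 97, 90, 78, 59, 40, 30, 25, 24, 29, 37, 51, 63, 68, 69, 69, 69, 69, 67]
215 [71, 71, 71, 71, 71, 70, 70, 70, 73, 79, 87, 93, 97, 97, 94, 86, 68, 50, 35, 25, 24, 25, 33, 44, 55, 65, 69, 70, 70, 68]
now top
185 [69, 68, 68, 68, 70, 72, 78, 86, 92, 94, 94, 91, 83, 66, 48, 33, 24, 24, 25, 32, 42, 53, 63, 67, 67, 67, 67, 64, 61, 61]
200 [71, 70, 69, 70, 70, 69, 69, 75, 83, 89, 94, 95, 95, 87, 74, 57, 40, 30, 25, 25, 29, 37, 50, 60, 65, 68, 68, 67, 66, 65]
215 [70, 69, 68, 69, 70, 69, 68, 70, 73, 79, 85, 90, 95, 96, 91, 83, 66, 48, 34, 25, 25, 24, 30, 42, 53, 63, 67, 68, 68, 67]
```

The slot interior looks the same as before the drop, just the pocket floor seen through the slot. The pillar is no longer in the jaws, on the disc or at the mouth, so it has rolled aside in the wider pocket. I will confirm that from another angle after the next drop. Next is long pillar (603,107).

```bash
python3 - <<'E'
from h import *
plan([(.53,.0,.17,4.4),(.603,.107,.10,4.4),(.603,.107,-.009,4.4)])
print('carry');L=SLOT['long'];print(L)
plan([(.603,.107,.12,4.4),(.57,-.07,.12,7),(L[0],L[1],.1,9.4),(L[0],L[1],.043,9.4)],start=(.603,.107,-.009,4.4))
E
```

```text
t 22.1 at [ 0.4376 -0.1059  0.1754  9.3479] w 30.4 F [ 0.7  0.2 -0. ] g 0.0
dp [108.3 -89.5   5.4] roll 0.086 dist 141
dp [  81.  -101.1   70. ] roll -0.0 dist 147
dp [  0.   0. 109.] roll -0.0 dist 109
carry
[ 0.53975947 -0.2345332   0.        ]
dp [   0.    0. -129.] roll -0.0 dist 129
dp [-46.5 173.9  -0. ] roll -0.045 dist 180
dp [-50.1 159.6  20. ] roll -0.042 dist 168
dp [ 0.  0. 57.] roll -0.0 dist 57
```

Emit:
send_rows(
  steps=[
    {"dp":[36,-30,0],"roll":0.03,"jaw":40},
    {"dp":[72,-60,3],"roll":0.06,"jaw":40},
    {"dp":[108,-89.5,5],"roll":0.086,"jaw":40},
    {"dp":[108,-89.5,5],"roll":0.086,"jaw":40},
  ],
)

```text
time_s: 22.58
tcp_pos: [0.5313, 0.0019, 0.1685]
eef_rot: [179.9, 0.2, 4.5]
contact_force: [-1.1, 0.7, -0.5]
gripper_width: 0.0352
gripper_force: 0.0
```

Emit:
send_rows(
  steps=[
    {"dp":[27,-34,20],"roll":0,"jaw":40},
    {"dp":[54,-68,40],"roll":0,"jaw":40},
    {"dp":[81,-101,60],"roll":0,"jaw":40},
    {"dp":[81,-101,90],"roll":0,"jaw":40},
    {"dp":[81,-101,90],"roll":0,"jaw":40},
  ],
)

```text
time_s: 23.2
tcp_pos: [0.6003, 0.1058, 0.0771]
eef_rot: [179.8, 0.4, 4.4]
contact_force: [0.2, -0.0, 0.5]
gripper_width: 0.0351
gripper_force: 0.0
```

Emit:
send_rows(
  steps=[
    {"dp":[0,0,0],"roll":0,"jaw":40},
  ],
)

```text
time_s: 23.32
tcp_pos: [0.6027, 0.1063, 0.0813]
eef_rot: [180.0, 0.0, 4.4]
contact_force: [0.4, 0.3, 0.7]
gripper_width: 0.0351
gripper_force: 0.0
```

```bash
python3 - <<'E'
from h import *
plan([(.603,.107,-.009,4.4)])
E
```

```text
t 23.3 at [0.6027 0.1063 0.0813 4.4189] w 35.1 F [0.4 0.3 0.7] g 0.0
dp [ 0.3 -0.7 90.3] roll 0.0 dist 90
```

Emit:
send_rows(
  steps=[
    {"dp":[0,-0.5,30],"roll":0,"jaw":40},
    {"dp":[0,-0.5,60],"roll":0,"jaw":40},
    {"dp":[0,-0.5,80],"roll":0,"jaw":40},
    {"dp":[0,-0.5,89],"roll":0,"jaw":40},
    {"dp":[0,-0.5,89],"roll":0,"jaw":40},
  ],
)

```text
time_s: 23.95
tcp_pos: [0.603, 0.1072, -0.0072]
eef_rot: [-180.0, -0.0, 4.4]
contact_force: [-0.4, 0.7, 0.7]
gripper_width: 0.0352
gripper_force: 0.0
```

Emit:
send_rows(
  steps=[
    {"dp":[0,0,0],"roll":0,"jaw":8},
    {"dp":[0,0,0],"roll":0,"jaw":8},
    {"dp":[0,0,0],"roll":0,"jaw":8},
    {"dp":[0,0,0],"roll":0,"jaw":8},
  ],
  newtons=40,
)

```text
time_s: 24.45
tcp_pos: [0.603, 0.1075, -0.0071]
eef_rot: [-180.0, -0.1, 4.4]
contact_force: [-0.5, -0.7, 5.3]
gripper_width: 0.013
gripper_force: 40.0
```

Emit:
send_rows(
  steps=[
    {"dp":[0,0,-20],"roll":0,"jaw":8},
    {"dp":[0,0,-55],"roll":0,"jaw":8},
    {"dp":[0,0,-95],"roll":0,"jaw":8},
    {"dp":[0,0,-129],"roll":0,"jaw":8},
    {"dp":[0,0,-129],"roll":0,"jaw":8},
  ],
)

```text
time_s: 25.08
tcp_pos: [0.6042, 0.1081, 0.1242]
eef_rot: [-179.9, -0.3, 4.4]
contact_force: [-0.1, 0.1, -1.7]
gripper_width: 0.0129
gripper_force: 40.0
```

Emit:
send_rows(
  steps=[
    {"dp":[-9,35,0],"roll":-0.01,"jaw":8},
    {"dp":[-18,70,0],"roll":-0.02,"jaw":8},
    {"dp":[-28,105,0],"roll":-0.03,"jaw":8},
    {"dp":[-37,140,0],"roll":-0.04,"jaw":8},
    {"dp":[-46.5,174,0],"roll":-0.045,"jaw":8},
  ],
)

```text
time_s: 25.7
tcp_pos: [0.5685, -0.0709, 0.1199]
eef_rot: [-180.0, 0.1, 7.0]
contact_force: [0.4, -0.3, -0.8]
gripper_width: 0.0131
gripper_force: 40.0
```

Emit:
send_rows(
  steps=[
    {"dp":[-12,40,5],"roll":-0.01,"jaw":8},
    {"dp":[-25,80,10],"roll":-0.02,"jaw":8},
    {"dp":[-37,120,15],"roll":-0.03,"jaw":8},
    {"dp":[-50,159.6,20],"roll":-0.042,"jaw":8},
    {"dp":[-50,159.6,20],"roll":-0.042,"jaw":8},
  ],
)

```text
time_s: 26.32
tcp_pos: [0.5374, -0.2363, 0.0992]
eef_rot: [-179.9, 0.2, 9.2]
contact_force: [0.1, 0.2, -1.2]
gripper_width: 0.0132
gripper_force: 40.0
```

Emit:
send_rows(
  steps=[
    {"dp":[0,0,0],"roll":0,"jaw":8},
    {"dp":[0,0,0],"roll":0,"jaw":8},
  ],
)

```text
time_s: 26.58
tcp_pos: [0.5396, -0.2334, 0.1009]
eef_rot: [-180.0, 0.0, 9.5]
contact_force: [0.4, 0.4, -0.6]
gripper_width: 0.0134
gripper_force: 40.0
```

```bash
cat >> h.py <<'E'
def heldcheck(L,dz=.018):
    "length of bright bar between the fingers vs expected end pixels"
    from plant import r
    c=r.capture('wrist');s=r.get_state();p=s['tcp_pos'];a=np.radians(s['eef_rot'][2]);u=np.array([np.cos(a),np.sin(a),0])
    q=pix(c,[p+u*L/2+[0,0,dz]])[0];k=int(round(q[0]));g=cv2.cvtColor(c['image'],cv2.COLOR_BGR2GRAY)
    y=int(q[1]);print('front end expected',q.round(1),'rows from',y-24,g[y-24:y+24:2,k-2:k+3].mean(1).astype(int).tolist())
E
python3 - <<'E'
from h import *
heldcheck(.110)
plan([(*SLOT['long'][:2],.043,9.4)])
E
```

```text
front end expected [273.5 159.5] rows from 135 [154, 154, 155, 157, 156, 154, 155, 154, 157, 156, 155, 40, 46, 110, 129, 144, 154, 154, 153, 153, 154, 154, 154, 153]
t 26.6 at [ 0.5397 -0.2334  0.1011  9.4718] w 12.9 F [-0.3 -0.1 -1.1] g 40.0
dp [-0.1  1.1 58.1] roll 0.001 dist 58
```

Emit:
send_rows(
  steps=[
    {"dp":[0,1,20],"roll":0,"jaw":8},
    {"dp":[0,1,38],"roll":0,"jaw":8},
    {"dp":[0,1,48],"roll":0,"jaw":8},
    {"dp":[0,1,55],"roll":0,"jaw":8},
    {"dp":[0,1,55],"roll":0,"jaw":8},
  ],
)

```text
time_s: 27.25
tcp_pos: [0.5396, -0.235, 0.046]
eef_rot: [-180.0, 0.0, 9.4]
contact_force: [0.6, 0.2, -0.7]
gripper_width: 0.0134
gripper_force: 40.0
```

Emit:
send_rows(
  steps=[
    {"dp":[0,0,0],"roll":0,"jaw":35},
    {"dp":[0,0,0],"roll":0,"jaw":35},
    {"dp":[0,0,0],"roll":0,"jaw":35},
    {"dp":[0,0,0],"roll":0,"jaw":35},
    {"dp":[0,0,0],"roll":0,"jaw":35},
  ],
)

```text
time_s: 27.88
tcp_pos: [0.5396, -0.2353, 0.0462]
eef_rot: [180.0, -0.0, 9.4]
contact_force: [0.1, -0.2, 0.7]
gripper_width: 0.0306
gripper_force: 0.0
```

Emit:
send_rows(
  steps=[
    {"dp":[0,0,-40],"roll":0,"jaw":35},
    {"dp":[-40,0,-90],"roll":0,"jaw":35},
    {"dp":[-80,0,-130],"roll":0,"jaw":35},
    {"dp":[-80,0,-130],"roll":0,"jaw":35},
    {"dp":[-80,0,-130],"roll":0,"jaw":35},
  ],
)

```text
time_s: 28.5
tcp_pos: [0.4607, -0.2483, 0.1763]
eef_rot: [180.0, -0.1, 9.4]
contact_force: [-0.6, 0.5, -0.7]
gripper_width: 0.0308
gripper_force: 0.0
```

```bash
python3 - <<'E'
from h import *
from plant import r
c=r.capture('wrist');cv2.imwrite('pics/w10.png',c['image'])
g=cv2.cvtColor(c['image'],cv2.COLOR_BGR2GRAY)
for n in('short','long'):
    for x in(-.025,0,.03):
        P=[SLOT[n]+CX*x+CY*y+[0,0,.058] for y in np.arange(-.014,.0141,.001)];q=pix(c,P).round().astype(int)
        print(n,x,q[0],g[q[:,1].clip(0,419),q[:,0].clip(0,559)].tolist())
t=r.capture('top');print([b for b in matbars(t) if 450<b[0][0]<680 and 50<b[0][1]<330])
plan([(.5,.1,.17,3)])
E
```

```text
short -0.025 [101 130] [86, 90, 88, 28, 27, 28, 22, 26, 27, 29, 41, 63, 68, 70, 66, 68, 70, 68, 70, 72, 62, 44, 38, 38, 61, 80, 80, 77, 79]
short 0 [97 96] [78, 94, 91, 39, 26, 27, 23, 20, 17, 24, 30, 55, 64, 69, 68, 69, 68, 68, 68, 65, 66, 31, 34, 32, 68, 82, 76, 79, 78]
short 0.03 [91 52] [80, 73, 55, 38, 18, 27, 26, 19, 25, 21, 26, 66, 67, 71, 67, 65, 66, 67, 67, 70, 66, 30, 29, 33, 64, 72, 33, 39, 54]
long -0.025 [291 130] [99, 99, 91, 160, 159, 160, 161, 162, 158, 158, 156, 157, 154, 154, 157, 155, 159, 133, 36, 39, 38, 36, 34, 37, 57, 92, 93, 91, 93]
long 0 [292  95] [100, 101, 105, 132, 159, 158, 158, 158, 162, 159, 159, 153, 158, 152, 155, 153, 152, 152, 39, 41, 38, 39, 38, 38, 70, 96, 97, 95, 97]
long 0.03 [292  52] [118, 97, 116, 141, 160, 159, 156, 157, 159, 158, 158, 156, 154, 154, 154, 156, 156, 132, 76, 47, 45, 45, 44, 46, 48, 88, 96, 136, 135]
[(array([599., 267.]), 104, 15, np.float64(-2.8), [193, 241]), (array([487., 191.]), 112, 15, np.float64(3.2), [224, 285]), (array([485., 262.]), 80, 15, np.float64(2.2), [195, 287])]
t 28.6 at [ 0.4607 -0.2481  0.1751  9.412 ] w 31.0 F [-0.1 -0.6 -0. ] g 0.0
dp [  95.7 -337.     5.1] roll 0.112 dist 350
```

From this oblique angle a bar-like strip shows deep in the outer part of the short pocket. Both drops are off the disc, and three pillars remain on the mat unmoved. Next is long (487,191).

```bash
python3 - <<'E'
from h import *
plan([(.48,-.03,.17,5),(.4867,.1915,.10,3.2),(.4867,.1915,.05,3.2)])
E
```

```text
t 28.6 at [ 0.4607 -0.2481  0.1751  9.412 ] w 31.0 F [-0.1 -0.6 -0. ] g 0.0
dp [  54.7 -212.     5.1] roll 0.077 dist 219
dp [  26.  -220.1   70. ] roll 0.031 dist 232
dp [ 0.  0. 50.] roll -0.0 dist 50
```

Emit:
send_rows(
  steps=[
    {"dp":[12,-45,0],"roll":0.02,"jaw":40},
    {"dp":[25,-95,0],"roll":0.04,"jaw":40},
    {"dp":[40,-150,3],"roll":0.06,"jaw":40},
    {"dp":[54.7,-212,5],"roll":0.077,"jaw":40},
    {"dp":[54.7,-212,5],"roll":0.077,"jaw":40},
  ],
)

```text
time_s: 29.22
tcp_pos: [0.4803, -0.0264, 0.1699]
eef_rot: [180.0, 0.1, 5.3]
contact_force: [0.6, -0.5, -0.4]
gripper_width: 0.0353
gripper_force: 0.0
```

Emit:
send_rows(
  steps=[
    {"dp":[6,-55,10],"roll":0.01,"jaw":40},
    {"dp":[13,-110,30],"roll":0.02,"jaw":40},
    {"dp":[20,-165,50],"roll":0.03,"jaw":40},
    {"dp":[26,-220,70],"roll":0.031,"jaw":40},
    {"dp":[26,-220,70],"roll":0.031,"jaw":40},
  ],
)

```text
time_s: 29.85
tcp_pos: [0.4861, 0.1932, 0.0982]
eef_rot: [179.8, 0.2, 3.4]
contact_force: [-0.3, -0.9, 0.2]
gripper_width: 0.0352
gripper_force: 0.0
```

Emit:
send_rows(
  steps=[
    {"dp":[0,0,30],"roll":0,"jaw":40},
    {"dp":[0,0,50],"roll":0,"jaw":40},
    {"dp":[0,0,50],"roll":0,"jaw":40},
    {"dp":[0,0,50],"roll":0,"jaw":40},
  ],
)

```text
time_s: 30.35
tcp_pos: [0.4873, 0.1908, 0.0516]
eef_rot: [180.0, -0.0, 3.2]
contact_force: [-0.7, -0.6, 0.7]
gripper_width: 0.035
gripper_force: 0.0
```

```bash
python3 - <<'E'
from h import *
plan([(.4867,.1915,-.009,3.2)])
E
```

```text
t 30.4 at [0.4873 0.1908 0.0516 3.195 ] w 35.0 F [-0.7 -0.6  0.7] g 0.0
dp [-0.6 -0.7 60.6] roll -0.0 dist 61
```

Emit:
send_rows(
  steps=[
    {"dp":[-0.5,-0.5,20],"roll":0,"jaw":40},
    {"dp":[-0.5,-0.5,40],"roll":0,"jaw":40},
    {"dp":[-0.5,-0.5,52],"roll":0,"jaw":40},
    {"dp":[-0.5,-0.5,60],"roll":0,"jaw":40},
    {"dp":[-0.5,-0.5,60],"roll":0,"jaw":40},
  ],
)

```text
time_s: 30.98
tcp_pos: [0.4863, 0.1916, -0.0089]
eef_rot: [180.0, 0.0, 3.2]
contact_force: [-0.3, -0.3, -0.4]
gripper_width: 0.0351
gripper_force: 0.0
```

Emit:
send_rows(
  steps=[
    {"dp":[0,0,0],"roll":0,"jaw":8},
    {"dp":[0,0,0],"roll":0,"jaw":8},
    {"dp":[0,0,0],"roll":0,"jaw":8},
    {"dp":[0,0,0],"roll":0,"jaw":8},
  ],
  newtons=40,
)

```text
time_s: 31.48
tcp_pos: [0.4864, 0.1919, -0.0084]
eef_rot: [-180.0, -0.0, 3.2]
contact_force: [-1.3, 0.2, 4.4]
gripper_width: 0.0134
gripper_force: 40.0
```

Emit:
send_rows(
  steps=[
    {"dp":[0,0,-20],"roll":0,"jaw":8},
    {"dp":[0,0,-55],"roll":0,"jaw":8},
    {"dp":[0,0,-95],"roll":0,"jaw":8},
    {"dp":[0,0,-129],"roll":0,"jaw":8},
    {"dp":[0,0,-129],"roll":0,"jaw":8},
  ],
)

```text
time_s: 32.1
tcp_pos: [0.4875, 0.1927, 0.1228]
eef_rot: [-179.8, -0.2, 3.2]
contact_force: [0.1, 0.2, -2.3]
gripper_width: 0.0134
gripper_force: 40.0
```

```bash
python3 - <<'E'
from h import *
heldcheck(.110)
L=SLOT['long'];plan([(.50,-.02,.12,6),(L[0],L[1],.12,9.4),(L[0],L[1],.046,9.4)])
E
```

```text
front end expected [275.1 161.4] rows from 137 [79, 77, 79, 78, 79, 79, 78, 78, 77, 76, 78, 39, 38, 93, 128, 137, 152, 152, 151, 152, 151, 153, 152, 151]
t 32.1 at [0.4864 0.192  0.1209 3.2072] w 13.3 F [ 0.2  0.3 -2.5] g 40.0
dp [  1.7 212.5   0.9] roll -0.049 dist 212
dp [ 17.1 217.5  -0. ] roll -0.059 dist 218
dp [ 0.  0. 74.] roll -0.0 dist 74
```

Emit:
send_rows(
  steps=[
    {"dp":[0,40,0],"roll":-0.01,"jaw":8},
    {"dp":[1,85,0],"roll":-0.02,"jaw":8},
    {"dp":[1,130,0],"roll":-0.03,"jaw":8},
    {"dp":[1.5,175,0],"roll":-0.04,"jaw":8},
    {"dp":[1.7,212.5,1],"roll":-0.049,"jaw":8},
  ],
)

```text
time_s: 32.78
tcp_pos: [0.4986, -0.0221, 0.1176]
eef_rot: [180.0, 0.2, 6.0]
contact_force: [0.3, 1.1, -1.5]
gripper_width: 0.0129
gripper_force: 40.0
```

Emit:
send_rows(
  steps=[
    {"dp":[4,50,0],"roll":-0.015,"jaw":8},
    {"dp":[8,100,0],"roll":-0.03,"jaw":8},
    {"dp":[12,150,0],"roll":-0.045,"jaw":8},
    {"dp":[15,190,0],"roll":-0.055,"jaw":8},
    {"dp":[17,217.5,0],"roll":-0.059,"jaw":8},
  ],
)

```text
time_s: 33.4
tcp_pos: [0.5385, -0.2365, 0.1169]
eef_rot: [-179.9, 0.2, 9.3]
contact_force: [1.0, 1.0, -1.1]
gripper_width: 0.0132
gripper_force: 40.0
```

Emit:
send_rows(
  steps=[
    {"dp":[0,0,10],"roll":0,"jaw":8},
    {"dp":[0,0,20],"roll":0,"jaw":8},
    {"dp":[0,0,20],"roll":0,"jaw":8},
    {"dp":[0,0,20],"roll":0,"jaw":8},
  ],
)

```text
time_s: 33.9
tcp_pos: [0.5397, -0.2342, 0.0992]
eef_rot: [180.0, 0.0, 9.5]
contact_force: [-1.2, 0.1, -0.4]
gripper_width: 0.0132
gripper_force: 40.0
```

```bash
python3 - <<'E'
from h import *
heldcheck(.110)
plan([(*SLOT['long'][:2],.046,9.4)])
E
```

```text
front end expected [274.1 159.4] rows from 135 [155, 155, 156, 155, 155, 158, 154, 154, 155, 156, 156, 155, 42, 42, 100, 130, 140, 154, 154, 155, 154, 153, 155, 152]
t 34.0 at [ 0.5399 -0.2343  0.0995  9.4668] w 13.2 F [ 0.2  0.7 -0.9] g 40.0
dp [-0.2  0.2 53.5] roll 0.001 dist 53
```

Emit:
send_rows(
  steps=[
    {"dp":[0,0.5,20],"roll":0,"jaw":8},
    {"dp":[0,0.5,38],"roll":0,"jaw":8},
    {"dp":[0,0.5,48],"roll":0,"jaw":8},
    {"dp":[0,0.5,53.5],"roll":0,"jaw":8},
    {"dp":[0,0.5,53.5],"roll":0,"jaw":8},
  ],
)

```text
time_s: 34.58
tcp_pos: [0.5398, -0.2354, 0.0458]
eef_rot: [180.0, -0.0, 9.4]
contact_force: [-0.5, 0.2, -1.1]
gripper_width: 0.0129
gripper_force: 40.0
```

Emit:
send_rows(
  steps=[
    {"dp":[0,0,0],"roll":0,"jaw":35},
    {"dp":[0,0,0],"roll":0,"jaw":35},
    {"dp":[0,0,0],"roll":0,"jaw":35},
    {"dp":[0,0,0],"roll":0,"jaw":35},
    {"dp":[0,0,0],"roll":0,"jaw":35},
  ],
)

```text
time_s: 35.2
tcp_pos: [0.5397, -0.2354, 0.0457]
eef_rot: [180.0, -0.0, 9.4]
contact_force: [-0.7, 0.4, 0.0]
gripper_width: 0.0306
gripper_force: 0.0
```

Emit:
send_rows(
  steps=[
    {"dp":[0,0,-40],"roll":0,"jaw":35},
    {"dp":[-40,0,-90],"roll":0,"jaw":35},
    {"dp":[-80,0,-130],"roll":0,"jaw":35},
    {"dp":[-80,0,-130],"roll":0,"jaw":35},
    {"dp":[-80,0,-130],"roll":0,"jaw":35},
  ],
)

```text
time_s: 35.83
tcp_pos: [0.4608, -0.2484, 0.1758]
eef_rot: [180.0, -0.1, 9.4]
contact_force: [-0.2, -0.1, 0.2]
gripper_width: 0.0308
gripper_force: 0.0
```

```bash
python3 - <<'E'
from h import *
from plant import r
c=r.capture('wrist');cv2.imwrite('pics/w11.png',c['image'])
g=cv2.cvtColor(c['image'],cv2.COLOR_BGR2GRAY);o=cv2.cvtColor(cv2.imread('pics/w10.png'),cv2.COLOR_BGR2GRAY)
for n in('short','long'):
    for x in(-.025,0,.03):
        P=[SLOT[n]+CX*x+CY*y+[0,0,.058] for y in np.arange(-.014,.0141,.001)];q=pix(c,P).round().astype(int)
        print(n,x,q[0],g[q[:,1].clip(0,419),q[:,0].clip(0,559)].tolist())
d=cv2.absdiff(g,o)[:250];print('changed px',(d>40).sum(),np.argwhere(d>40).mean(0))
t=r.capture('top');print([b for b in matbars(t) if 450<b[0][0]<680 and 50<b[0][1]<330])
plan([(.50,-.03,.17,2),(.57,.15,.15,-2.5),(.601,.267,.08,-2.5)])
E
```

```text
short -0.025 [101 130] [79, 80, 59, 21, 25, 28, 24, 24, 25, 27, 27, 68, 68, 69, 72, 69, 70, 67, 68, 69, 56, 33, 31, 44, 76, 82, 79, 78, 78]
short 0 [96 96] [78, 75, 54, 22, 26, 21, 25, 23, 24, 28, 24, 69, 65, 67, 64, 67, 66, 67, 67, 67, 63, 44, 31, 29, 53, 77, 78, 80, 83]
short 0.03 [90 52] [72, 70, 55, 32, 23, 26, 27, 28, 24, 23, 33, 52, 68, 65, 68, 67, 67, 66, 70, 66, 59, 51, 35, 33, 57, 62, 41, 45, 61]
long -0.025 [291 130] [98, 100, 126, 162, 158, 159, 158, 156, 158, 159, 156, 154, 158, 160, 152, 156, 154, 142, 36, 39, 36, 34, 35, 33, 77, 92, 93, 94, 92]
long 0 [291  96] [99, 98, 101, 160, 157, 159, 158, 159, 160, 153, 156, 153, 153, 159, 157, 158, 155, 126, 53, 41, 42, 37, 40, 40, 58, 85, 98, 96, 96]
long 0.03 [292  52] [118, 94, 110, 134, 162, 161, 158, 159, 158, 159, 156, 155, 154, 157, 156, 154, 155, 146, 98, 44, 41, 44, 40, 42, 66, 92, 126, 136, 134]
changed px 480 [138.575      135.15416667]
[(array([599., 267.]), 103, 15, np.float64(-2.8), [193, 241]), (array([485., 262.]), 80, 15, np.float64(2.1), [195, 286])]
t 35.9 at [ 0.4607 -0.2483  0.1746  9.4133] w 30.3 F [0.  0.7 0. ] g 0.0
dp [  74.5 -208.9    4.6] roll 0.129 dist 222
dp [  76.2 -177.4   20. ] roll 0.079 dist 194
dp [  25.9 -118.2   70. ] roll -0.0 dist 140
```

Emit:
send_rows(
  steps=[
    {"dp":[18,-50,0],"roll":0.03,"jaw":40},
    {"dp":[37,-104,0],"roll":0.06,"jaw":40},
    {"dp":[56,-157,3],"roll":0.1,"jaw":40},
    {"dp":[74.5,-209,5],"roll":0.129,"jaw":40},
    {"dp":[74.5,-209,5],"roll":0.129,"jaw":40},
  ],
)

```text
time_s: 36.55
tcp_pos: [0.5007, -0.0268, 0.1691]
eef_rot: [180.0, 0.1, 2.3]
contact_force: [-1.6, -0.8, -0.0]
gripper_width: 0.035
gripper_force: 0.0
```

Emit:
send_rows(
  steps=[
    {"dp":[20,-45,5],"roll":0.02,"jaw":40},
    {"dp":[40,-90,10],"roll":0.04,"jaw":40},
    {"dp":[60,-135,15],"roll":0.06,"jaw":40},
    {"dp":[76,-177.5,20],"roll":0.079,"jaw":40},
    {"dp":[76,-177.5,20],"roll":0.079,"jaw":40},
  ],
)

```text
time_s: 37.17
tcp_pos: [0.5703, 0.1519, 0.1481]
eef_rot: [179.9, 0.2, -2.4]
contact_force: [-1.5, -1.4, -0.8]
gripper_width: 0.0354
gripper_force: 0.0
```

Emit:
send_rows(
  steps=[
    {"dp":[10,-45,20],"roll":0,"jaw":40},
    {"dp":[20,-90,45],"roll":0,"jaw":40},
    {"dp":[26,-118,70],"roll":0,"jaw":40},
    {"dp":[26,-118,70],"roll":0,"jaw":40},
    {"dp":[26,-118,70],"roll":0,"jaw":40},
  ],
)

```text
time_s: 37.8
tcp_pos: [0.6008, 0.2655, 0.0802]
eef_rot: [179.9, 0.1, -2.5]
contact_force: [0.5, 0.9, 0.3]
gripper_width: 0.035
gripper_force: 0.0
```

```bash
python3 - <<'E'
from h import *
plan([(.601,.267,-.009,-2.6)])
E
```

```text
t 37.8 at [ 0.6008  0.2655  0.0802 -2.5253] w 35.0 F [0.5 0.9 0.3] g 0.0
dp [ 0.1 -1.5 89.2] roll 0.001 dist 89
```

Emit:
send_rows(
  steps=[
    {"dp":[0,-1,30],"roll":0,"jaw":40},
    {"dp":[0,-1,60],"roll":0,"jaw":40},
    {"dp":[0,-1,80],"roll":0,"jaw":40},
    {"dp":[0,-1,89],"roll":0,"jaw":40},
    {"dp":[0,-1,89],"roll":0,"jaw":40},
  ],
)

```text
time_s: 38.42
tcp_pos: [0.6012, 0.267, -0.0079]
eef_rot: [180.0, -0.0, -2.5]
contact_force: [0.3, 0.0, -0.2]
gripper_width: 0.0349
gripper_force: 0.0
```

Emit:
send_rows(
  steps=[
    {"dp":[0,0,0],"roll":0,"jaw":8},
    {"dp":[0,0,0],"roll":0,"jaw":8},
    {"dp":[0,0,0],"roll":0,"jaw":8},
    {"dp":[0,0,0],"roll":0,"jaw":8},
  ],
  newtons=40,
)

```text
time_s: 38.92
tcp_pos: [0.6013, 0.2679, -0.0076]
eef_rot: [-180.0, -0.0, -2.5]
contact_force: [-0.9, -1.0, 6.3]
gripper_width: 0.0129
gripper_force: 40.0
```

Emit:
send_rows(
  steps=[
    {"dp":[0,0,-20],"roll":0,"jaw":8},
    {"dp":[0,0,-55],"roll":0,"jaw":8},
    {"dp":[0,0,-95],"roll":0,"jaw":8},
    {"dp":[0,0,-129],"roll":0,"jaw":8},
    {"dp":[0,0,-129],"roll":0,"jaw":8},
  ],
)

```text
time_s: 39.55
tcp_pos: [0.6024, 0.2688, 0.1238]
eef_rot: [-179.8, -0.2, -2.5]
contact_force: [-0.1, 0.2, -2.6]
gripper_width: 0.0129
gripper_force: 40.0
```

```bash
python3 - <<'E'
from h import *
heldcheck(.110)
L=SLOT['long'];plan([(.58,.08,.12,2),(.55,-.1,.12,6),(L[0],L[1],.1,9.4)])
E
```

```text
front end expected [275.1 161.4] rows from 137 [91, 92, 91, 91, 91, 96, 99, 98, 96, 97, 35, 51, 125, 128, 149, 152, 154, 154, 152, 153, 154, 152, 154, 147]
t 39.6 at [ 0.6012  0.2682  0.1217 -2.513 ] w 13.2 F [-1.1  0.5 -1.3] g 40.0
dp [-13.  188.9   1.7] roll -0.079 dist 189
dp [-36.3 178.8  -0. ] roll -0.07 dist 182
dp [-24.2 132.7  20. ] roll -0.059 dist 136
```

Emit:
send_rows(
  steps=[
    {"dp":[-2.5,35,0],"roll":-0.015,"jaw":8},
    {"dp":[-5,75,0],"roll":-0.03,"jaw":8},
    {"dp":[-8,115,0],"roll":-0.045,"jaw":8},
    {"dp":[-11,155,1],"roll":-0.06,"jaw":8},
    {"dp":[-13,189,2],"roll":-0.079,"jaw":8},
  ],
)

```text
time_s: 40.22
tcp_pos: [0.5783, 0.0778, 0.117]
eef_rot: [180.0, 0.2, 2.0]
contact_force: [1.0, -0.4, -1.3]
gripper_width: 0.0134
gripper_force: 40.0
```

Emit:
send_rows(
  steps=[
    {"dp":[-7,36,0],"roll":-0.014,"jaw":8},
    {"dp":[-14,72,0],"roll":-0.028,"jaw":8},
    {"dp":[-21,108,0],"roll":-0.042,"jaw":8},
    {"dp":[-29,144,0],"roll":-0.056,"jaw":8},
    {"dp":[-36.3,179,0],"roll":-0.07,"jaw":8},
  ],
)

```text
time_s: 40.85
tcp_pos: [0.5483, -0.1018, 0.1171]
eef_rot: [-180.0, 0.2, 6.0]
contact_force: [0.4, -0.1, -1.3]
gripper_width: 0.0129
gripper_force: 40.0
```

Emit:
send_rows(
  steps=[
    {"dp":[-8,45,5],"roll":-0.02,"jaw":8},
    {"dp":[-16,90,10],"roll":-0.04,"jaw":8},
    {"dp":[-24,132.7,20],"roll":-0.059,"jaw":8},
    {"dp":[-24,132.7,20],"roll":-0.059,"jaw":8},
    {"dp":[-24,132.7,20],"roll":-0.059,"jaw":8},
  ],
)

```text
time_s: 41.48
tcp_pos: [0.539, -0.2351, 0.0974]
eef_rot: [-180.0, 0.1, 9.3]
contact_force: [-0.0, 0.4, -1.1]
gripper_width: 0.0136
gripper_force: 40.0
```

```bash
python3 - <<'E'
from h import *
heldcheck(.110)
plan([(*SLOT['long'][:2],.046,9.4)])
E
```

```text
front end expected [272.6 158.8] rows from 134 [155, 157, 153, 155, 156, 155, 156, 156, 156, 157, 156, 114, 36, 78, 131, 132, 156, 154, 156, 154, 154, 154, 155, 154]
t 41.5 at [ 0.5394 -0.2347  0.0979  9.4016] w 13.2 F [ 0.5 -1.1 -1.4] g 40.0
dp [ 0.4 -0.1 51.9] roll 0.0 dist 52
```

Emit:
send_rows(
  steps=[
    {"dp":[-0.5,0,20],"roll":0,"jaw":8},
    {"dp":[-0.5,0,36],"roll":0,"jaw":8},
    {"dp":[-0.5,0,46],"roll":0,"jaw":8},
    {"dp":[-0.5,0,52],"roll":0,"jaw":8},
    {"dp":[-0.5,0,52],"roll":0,"jaw":8},
  ],
)

```text
time_s: 42.15
tcp_pos: [0.5392, -0.2352, 0.0464]
eef_rot: [-180.0, 0.0, 9.4]
contact_force: [0.1, -0.9, -2.5]
gripper_width: 0.0129
gripper_force: 40.0
```

Emit:
send_rows(
  steps=[
    {"dp":[0,0,0],"roll":0,"jaw":35},
    {"dp":[0,0,0],"roll":0,"jaw":35},
    {"dp":[0,0,0],"roll":0,"jaw":35},
    {"dp":[0,0,0],"roll":0,"jaw":35},
    {"dp":[0,0,0],"roll":0,"jaw":35},
  ],
)

```text
time_s: 42.78
tcp_pos: [0.5394, -0.2353, 0.0467]
eef_rot: [180.0, -0.0, 9.4]
contact_force: [0.5, -0.4, -0.3]
gripper_width: 0.0305
gripper_force: 0.0
```

Emit:
send_rows(
  steps=[
    {"dp":[0,0,-40],"roll":0,"jaw":35},
    {"dp":[-40,0,-90],"roll":0,"jaw":35},
    {"dp":[-80,0,-130],"roll":0,"jaw":35},
    {"dp":[-80,0,-130],"roll":0,"jaw":35},
    {"dp":[-80,0,-130],"roll":0,"jaw":35},
  ],
)

```text
time_s: 43.4
tcp_pos: [0.4604, -0.2483, 0.1768]
eef_rot: [180.0, -0.1, 9.4]
contact_force: [0.3, 0.4, -1.5]
gripper_width: 0.0306
gripper_force: 0.0
```

```bash
python3 - <<'E'
from h import *
from plant import r
c=r.capture('wrist');cv2.imwrite('pics/w12.png',c['image'])
g=cv2.cvtColor(c['image'],cv2.COLOR_BGR2GRAY)
for x in(-.025,0,.03):
    P=[SLOT['long']+CX*x+CY*y+[0,0,.058] for y in np.arange(-.014,.0141,.001)];q=pix(c,P).round().astype(int)
    print(x,g[q[:,1].clip(0,419),q[:,0].clip(0,559)].tolist())
t=r.capture('top');print([b for b in matbars(t) if 400<b[0][0]<700 and 50<b[0][1]<330])
plan([(.47,-.03,.17,4),(.4855,.19,.12,2),(.485,.262,.05,2)])
E
```

```text
-0.025 [98, 100, 98, 161, 157, 158, 162, 160, 158, 157, 156, 151, 146, 113, 98, 123, 132, 140, 149, 150, 154, 147, 138, 130, 109, 96, 94, 92, 94]
0 [99, 97, 106, 130, 157, 161, 158, 158, 159, 156, 157, 156, 158, 132, 93, 119, 131, 140, 150, 153, 155, 144, 137, 100, 84, 96, 96, 94, 97]
0.03 [135, 108, 114, 142, 160, 158, 160, 158, 158, 158, 158, 155, 152, 143, 113, 125, 133, 150, 152, 153, 149, 143, 128, 122, 104, 90, 104, 142, 141]
[(array([485., 262.]), 80, 15, np.float64(2.2), [195, 287])]
t 43.5 at [ 0.4603 -0.2481  0.1756  9.4148] w 31.1 F [ 0.5  0.4 -0.5] g 0.0
dp [  45.2 -213.6    5.6] roll 0.095 dist 218
dp [  30.8 -218.4   50. ] roll 0.035 dist 226
dp [  2. -72.  70.] roll -0.0 dist 100
```

The third long pillar is visible inside the long slot, with a shaded bar profile on its inner side. I check its depth from its apparent length before going on.

```bash
python3 - <<'E'
from h import *
from plant import r
c=r.capture('wrist');g=cv2.cvtColor(c['image'],cv2.COLOR_BGR2GRAY);s=SLOT['long']
for y in(.004,.006):
    q=pix(c,[s+CX*x+CY*y+[0,0,.058] for x in np.arange(-.064,.0641,.002)]).round().astype(int)
    print(y,q[0],q[-1],g[q[:,1].clip(0,419),q[:,0]].tolist())
for z in(.065,.058,.04,.03,.02,.013):print(z,pix(c,[s+CX*.055+CY*.006+[0,0,z],s-CX*.055+CY*.006+[0,0,z]]).round(1).tolist())
E
```

```text
0.004 [268 180] [267  -3] [98, 98, 57, 140, 90, 91, 88, 45, 62, 145, 146, 149, 85, 138, 142, 146, 144, 147, 148, 148, 147, 149, 148, 150, 148, 148, 150, 151, 151, 151, 152, 152, 150, 151, 152, 153, 149, 154, 151, 149, 153, 154, 153, 155, 150, 153, 152, 154, 154, 153, 157, 235, 128, 234, 236, 235, 218, 121, 90, 85, 87, 89, 110, 170, 170]
0.006 [266 180] [264  -3] [97, 98, 57, 121, 91, 91, 88, 47, 64, 148, 156, 152, 81, 146, 152, 152, 151, 152, 155, 150, 154, 152, 154, 147, 150, 154, 150, 151, 151, 153, 150, 150, 149, 149, 153, 149, 148, 148, 150, 151, 150, 147, 149, 148, 150, 153, 150, 149, 152, 152, 146, 226, 128, 230, 231, 230, 217, 58, 85, 83, 86, 88, 97, 172, 172]
0.065 [[264.0, 9.2], [265.3, 170.2]]
0.058 [[264.3, 11.4], [265.5, 168.5]]
0.04 [[264.8, 16.5], [266.0, 164.4]]
0.03 [[265.1, 19.1], [266.2, 162.3]]
0.02 [[265.4, 21.5], [266.4, 160.4]]
0.013 [[265.6, 23.1], [266.6, 159.1]]
```

Apparent length 97/110 puts it on the pocket floor (z ≈ 0.02), well below the disc. The last pillar is short (485,262).

Emit:
send_rows(
  steps=[
    {"dp":[11,-52,0],"roll":0.025,"jaw":40},
    {"dp":[22,-105,0],"roll":0.05,"jaw":40},
    {"dp":[33,-160,3],"roll":0.075,"jaw":40},
    {"dp":[45,-213.5,5],"roll":0.095,"jaw":40},
    {"dp":[45,-213.5,5],"roll":0.095,"jaw":40},
  ],
)

```text
time_s: 44.18
tcp_pos: [0.4702, -0.0271, 0.1706]
eef_rot: [180.0, 0.1, 4.2]
contact_force: [-0.1, -0.7, -0.1]
gripper_width: 0.035
gripper_force: 0.0
```

Emit:
send_rows(
  steps=[
    {"dp":[8,-55,10],"roll":0.01,"jaw":40},
    {"dp":[16,-110,25],"roll":0.02,"jaw":40},
    {"dp":[23,-165,40],"roll":0.03,"jaw":40},
    {"dp":[31,-218.5,50],"roll":0.035,"jaw":40},
    {"dp":[31,-218.5,50],"roll":0.035,"jaw":40},
  ],
)

```text
time_s: 44.8
tcp_pos: [0.4858, 0.1921, 0.1195]
eef_rot: [179.9, 0.1, 2.1]
contact_force: [-0.8, -0.6, 0.2]
gripper_width: 0.0352
gripper_force: 0.0
```

Emit:
send_rows(
  steps=[
    {"dp":[1,-36,20],"roll":0,"jaw":40},
    {"dp":[2,-72,45],"roll":0,"jaw":40},
    {"dp":[2,-72,70],"roll":0,"jaw":40},
    {"dp":[2,-72,70],"roll":0,"jaw":40},
    {"dp":[2,-72,70],"roll":0,"jaw":40},
  ],
)

```text
time_s: 45.42
tcp_pos: [0.4858, 0.2611, 0.0521]
eef_rot: [180.0, -0.0, 1.9]
contact_force: [-0.0, -0.5, 0.0]
gripper_width: 0.0352
gripper_force: 0.0
```

```bash
python3 - <<'E'
from h import *
plan([(.485,.262,-.009,2.1)])
E
```

```text
t 45.4 at [0.4858 0.2611 0.0521 1.9268] w 35.2 F [-0.  -0.5  0. ] g 0.0
dp [-0.7 -0.9 61.1] roll -0.003 dist 61
```

Emit:
send_rows(
  steps=[
    {"dp":[-0.5,-0.5,20],"roll":0,"jaw":40},
    {"dp":[-0.5,-0.5,40],"roll":0,"jaw":40},
    {"dp":[-0.5,-0.5,52],"roll":0,"jaw":40},
    {"dp":[-0.5,-0.5,60.5],"roll":0,"jaw":40},
    {"dp":[-0.5,-0.5,60.5],"roll":0,"jaw":40},
  ],
)

```text
time_s: 46.05
tcp_pos: [0.4848, 0.262, -0.0089]
eef_rot: [180.0, 0.0, 2.0]
contact_force: [0.5, 0.4, -0.8]
gripper_width: 0.0347
gripper_force: 0.0
```

Emit:
send_rows(
  steps=[
    {"dp":[0,0,0],"roll":0,"jaw":8},
    {"dp":[0,0,0],"roll":0,"jaw":8},
    {"dp":[0,0,0],"roll":0,"jaw":8},
    {"dp":[0,0,0],"roll":0,"jaw":8},
  ],
  newtons=40,
)

```text
time_s: 46.55
tcp_pos: [0.4849, 0.2624, -0.0084]
eef_rot: [-180.0, -0.0, 2.0]
contact_force: [-1.1, -0.5, 3.3]
gripper_width: 0.0132
gripper_force: 40.0
```

Emit:
send_rows(
  steps=[
    {"dp":[0,0,-20],"roll":0,"jaw":8},
    {"dp":[0,0,-55],"roll":0,"jaw":8},
    {"dp":[0,0,-95],"roll":0,"jaw":8},
    {"dp":[0,0,-129],"roll":0,"jaw":8},
    {"dp":[0,0,-129],"roll":0,"jaw":8},
  ],
)

```text
time_s: 47.18
tcp_pos: [0.486, 0.2635, 0.123]
eef_rot: [-179.8, -0.2, 2.0]
contact_force: [-1.0, 0.2, -1.3]
gripper_width: 0.0128
gripper_force: 40.0
```

```bash
python3 - <<'E'
from h import *
heldcheck(.078)
L=SLOT['short'];plan([(.50,.08,.12,5),(L[0],L[1],.12,9.4),(L[0],L[1],.1,9.4)])
E
```

```text
front end expected [275.2 198.1] rows from 174 [82, 81, 82, 82, 82, 81, 81, 80, 80, 81, 82, 51, 32, 46, 83, 129, 132, 150, 150, 149, 150, 149, 150, 149]
t 47.2 at [0.485  0.2627 0.1212 1.9537] w 13.2 F [-0.6  0.  -0.9] g 40.0
dp [  8.7 183.1   1.2] roll -0.053 dist 183
dp [  1.1 173.2  -0. ] roll -0.077 dist 173
dp [ 0.  0. 20.] roll -0.0 dist 20
```

Emit:
send_rows(
  steps=[
    {"dp":[2,36,0],"roll":-0.01,"jaw":8},
    {"dp":[4,72,0],"roll":-0.02,"jaw":8},
    {"dp":[6,110,0],"roll":-0.03,"jaw":8},
    {"dp":[8,148,0],"roll":-0.04,"jaw":8},
    {"dp":[8.7,183,1],"roll":-0.053,"jaw":8},
  ],
)

```text
time_s: 47.85
tcp_pos: [0.4988, 0.0781, 0.1178]
eef_rot: [180.0, 0.1, 5.0]
contact_force: [1.2, 0.2, -0.4]
gripper_width: 0.013
gripper_force: 40.0
```

Emit:
send_rows(
  steps=[
    {"dp":[0,40,0],"roll":-0.02,"jaw":8},
    {"dp":[0.5,85,0],"roll":-0.04,"jaw":8},
    {"dp":[1,130,0],"roll":-0.06,"jaw":8},
    {"dp":[1,173,0],"roll":-0.077,"jaw":8},
    {"dp":[1,173,0],"roll":-0.077,"jaw":8},
  ],
)

```text
time_s: 48.48
tcp_pos: [0.5145, -0.095, 0.1175]
eef_rot: [-180.0, 0.2, 9.2]
contact_force: [0.7, -1.0, -1.1]
gripper_width: 0.0129
gripper_force: 40.0
```

Emit:
send_rows(
  steps=[
    {"dp":[0,0,10],"roll":0,"jaw":8},
    {"dp":[0,0,20],"roll":0,"jaw":8},
    {"dp":[0,0,20],"roll":0,"jaw":8},
    {"dp":[0,0,20],"roll":0,"jaw":8},
  ],
)

```text
time_s: 48.98
tcp_pos: [0.5158, -0.0921, 0.0991]
eef_rot: [180.0, 0.0, 9.5]
contact_force: [0.4, 0.5, -0.5]
gripper_width: 0.0132
gripper_force: 40.0
```

```bash
python3 - <<'E'
from h import *
heldcheck(.078)
plan([(*SLOT['short'][:2],.046,9.4)])
E
```

```text
front end expected [274.  196.9] rows from 172 [159, 158, 158, 159, 157, 159, 159, 158, 159, 158, 157, 158, 47, 34, 46, 84, 129, 133, 151, 148, 149, 151, 149, 149]
t 49.0 at [ 0.516  -0.0921  0.0993  9.4616] w 13.5 F [-0.3  0.3 -1.2] g 40.0
dp [ 0.2  0.4 53.3] roll 0.001 dist 53
```

Emit:
send_rows(
  steps=[
    {"dp":[0,0.5,20],"roll":0,"jaw":8},
    {"dp":[0,0.5,38],"roll":0,"jaw":8},
    {"dp":[0,0.5,48],"roll":0,"jaw":8},
    {"dp":[0,0.5,53.5],"roll":0,"jaw":8},
    {"dp":[0,0.5,53.5],"roll":0,"jaw":8},
  ],
)

```text
time_s: 49.65
tcp_pos: [0.516, -0.0931, 0.0457]
eef_rot: [180.0, -0.0, 9.4]
contact_force: [0.5, -0.0, -0.6]
gripper_width: 0.0131
gripper_force: 40.0
```

Emit:
send_rows(
  steps=[
    {"dp":[0,0,0],"roll":0,"jaw":35},
    {"dp":[0,0,0],"roll":0,"jaw":35},
    {"dp":[0,0,0],"roll":0,"jaw":35},
    {"dp":[0,0,0],"roll":0,"jaw":35},
    {"dp":[0,0,0],"roll":0,"jaw":35},
  ],
)

```text
time_s: 50.28
tcp_pos: [0.5159, -0.0931, 0.0457]
eef_rot: [180.0, -0.0, 9.4]
contact_force: [-0.8, 0.7, -0.4]
gripper_width: 0.0306
gripper_force: 0.0
```

Emit:
send_rows(
  steps=[
    {"dp":[0,0,-50],"roll":0,"jaw":35},
    {"dp":[0,0,-100],"roll":0,"jaw":35},
    {"dp":[-40,36,-140],"roll":0,"jaw":35},
    {"dp":[-77,72,-148],"roll":0,"jaw":35},
    {"dp":[-77,72,-148],"roll":0,"jaw":35},
  ],
)

```text
time_s: 50.9
tcp_pos: [0.4502, -0.1786, 0.1951]
eef_rot: [180.0, -0.1, 9.2]
contact_force: [0.2, 0.9, -0.6]
gripper_width: 0.0309
gripper_force: 0.0
```

Emit:
send_rows(
  steps=[
    {"dp":[0,0,0],"roll":0,"jaw":35},
  ],
)

```text
time_s: 51.02
tcp_pos: [0.4516, -0.1769, 0.1937]
eef_rot: [-180.0, -0.0, 9.4]
contact_force: [0.3, -0.1, -0.2]
gripper_width: 0.0304
gripper_force: 0.0
```

```bash
python3 - <<'E'
from h import *
from plant import r
c=r.capture('wrist')['image'];t=r.capture('top')
print([b for b in matbars(t) if 400<b[0][0]<700 and 50<b[0][1]<330])
t=t['image'];s=r.capture('side')['image']
print('diff bottles',[int(cv2.absdiff(t[y-15:y+15,x-15:x+15],cv2.imread('pics/top0.png')[y-15:y+15,x-15:x+15]).max()) for x,y in((284,181),(188,191))])
plan([(*(AX-.078*CX)[:2],.10,9.4),(*(AX-.078*CX)[:2],.064,9.4)])
o=np.zeros((580,800,3),np.uint8);o[:340,:400]=cv2.resize(c[0:210,130:420],(400,340));o[:340,400:]=cv2.resize(s[235:340,215:340],(400,340),interpolation=2)
o[340:,:]=cv2.resize(t[170:320,165:425],(800,462))[222:462] if 0 else cv2.resize(t[205:320,100:480],(800,240))
cv2.imwrite('pics/c14.png',o)
E
```

```text
[]
diff bottles [16, 15]
t 51.2 at [ 0.4519 -0.1761  0.1931  9.4604] w 30.1 F [-0.3 -0.1 -0.6] g 0.0
dp [-0.9 -0.  93.1] roll 0.001 dist 93
dp [ 0.  0. 36.] roll -0.0 dist 36
```

View pics/c14.png

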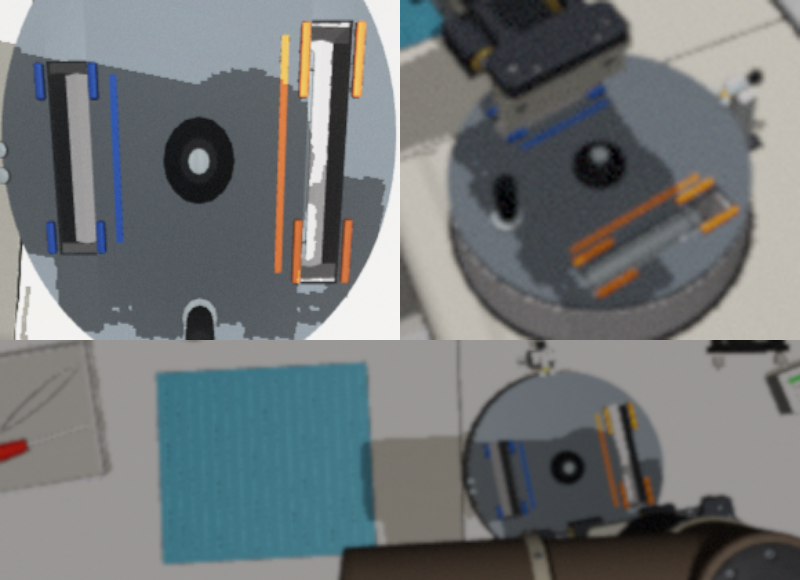

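The mat is empty, nothing lies on the disc, both slots show only pocket interior, and the bottles have not moved. I grip the peg and turn the disc shut.

Emit:
send_rows(
  steps=[
    {"dp":[-0.5,0,40],"roll":0,"jaw":50},
    {"dp":[-0.5,0,75],"roll":0,"jaw":50},
    {"dp":[-0.5,0,105],"roll":0,"jaw":50},
    {"dp":[-0.5,0,129],"roll":0,"jaw":50},
    {"dp":[-0.5,0,129],"roll":0,"jaw":50},
  ],
)

```text
time_s: 51.8
tcp_pos: [0.45, -0.1762, 0.0627]
eef_rot: [-180.0, 0.3, 9.5]
contact_force: [-0.3, 0.5, 1.3]
gripper_width: 0.0438
gripper_force: 0.0
```

Emit:
send_rows(
  steps=[
    {"dp":[0,0,0],"roll":0,"jaw":10},
    {"dp":[0,0,0],"roll":0,"jaw":10},
    {"dp":[0,0,0],"roll":0,"jaw":10},
    {"dp":[0,0,0],"roll":0,"jaw":10},
    {"dp":[0,0,0],"roll":0,"jaw":10},
  ],
  newtons=25,
)

```text
time_s: 52.42
tcp_pos: [0.4516, -0.1771, 0.0653]
eef_rot: [180.0, -0.1, 9.4]
contact_force: [-1.0, -2.1, 6.2]
gripper_width: 0.0151
gripper_force: 25.0
```

Emit:
send_rows(
  steps=[
    {"dp":[1,-12,0],"roll":0.157,"jaw":10},
    {"dp":[4,-24,0],"roll":0.314,"jaw":10},
    {"dp":[8.5,-35.5,0],"roll":0.471,"jaw":10},
    {"dp":[15,-46,0],"roll":0.628,"jaw":10},
    {"dp":[23,-55,0],"roll":0.785,"jaw":10},
  ],
)

```text
time_s: 53.05
tcp_pos: [0.4652, -0.1186, 0.0653]
eef_rot: [-180.0, -0.0, -35.8]
contact_force: [-0.1, -3.5, 5.2]
gripper_width: 0.0153
gripper_force: 25.0
```

Emit:
send_rows(
  steps=[
    {"dp":[1,-12,0],"roll":0.157,"jaw":10},
    {"dp":[4,-24,0],"roll":0.314,"jaw":10},
    {"dp":[8.5,-35.5,0],"roll":0.471,"jaw":10},
    {"dp":[15,-46,0],"roll":0.628,"jaw":10},
    {"dp":[23,-55,0],"roll":0.785,"jaw":10},
  ],
)

```text
time_s: 53.68
tcp_pos: [0.5149, -0.0873, 0.0654]
eef_rot: [179.9, 0.0, -80.8]
contact_force: [-1.2, -0.6, 6.3]
gripper_width: 0.0156
gripper_force: 25.0
```

```bash
python3 - <<'E'
from h import *
plan([(*(AX+.078*CY)[:2],.064,-80.6)])
E
```

```text
t 53.7 at [ 5.14900e-01 -8.73000e-02  6.54000e-02 -8.08291e+01] w 15.6 F [-1.2 -0.6  6.3] g 25.0
dp [-0.7 -0.4  1.4] roll -0.004 dist 2
```

Emit:
send_rows(
  steps=[
    {"dp":[0,-0.5,0],"roll":0,"jaw":10},
    {"dp":[0,-0.5,0],"roll":0,"jaw":10},
    {"dp":[0,-0.5,0],"roll":0,"jaw":45},
    {"dp":[0,-0.5,0],"roll":0,"jaw":45},
    {"dp":[0,-0.5,0],"roll":0,"jaw":45},
  ],
)

```text
time_s: 54.3
tcp_pos: [0.5157, -0.0874, 0.0644]
eef_rot: [180.0, 0.0, -80.6]
contact_force: [0.7, -1.2, 0.1]
gripper_width: 0.0375
gripper_force: 0.0
```

Emit:
send_rows(
  steps=[
    {"dp":[0,0,-40],"roll":0,"jaw":45},
    {"dp":[0,0,-90],"roll":0,"jaw":45},
    {"dp":[-50,0,-140],"roll":0,"jaw":45},
    {"dp":[-110,0,-150],"roll":0,"jaw":45},
    {"dp":[-160,0,-150],"roll":0,"jaw":45},
  ],
)

```text
time_s: 54.92
tcp_pos: [0.4899, 0.0722, 0.2163]
eef_rot: [-179.8, 0.1, -80.6]
contact_force: [1.6, 0.6, -0.8]
gripper_width: 0.0393
gripper_force: 0.0
```

Emit:
send_rows(
  steps=[
    {"dp":[-60,40,0],"roll":0,"jaw":45},
    {"dp":[-120,40,0],"roll":0,"jaw":45},
    {"dp":[-160,40,0],"roll":0,"jaw":45},
    {"dp":[-160,40,0],"roll":0,"jaw":45},
    {"dp":[-160,40,0],"roll":0,"jaw":45},
  ],
)

```text
time_s: 55.55
tcp_pos: [0.4237, 0.2216, 0.2144]
eef_rot: [180.0, -0.0, -80.5]
contact_force: [0.0, -0.4, -0.2]
gripper_width: 0.0394
gripper_force: 0.0
```

```bash
python3 - <<'E'
from h import *
from plant import r
t=r.capture('top')['image'];o=cv2.imread('pics/top0.png')
d=cv2.absdiff(t,o).max(2)
for n,(x0,y0,x1,y1) in dict(caddy=(318,215,420,315),mat=(177,218,277,309),buffer=(268,163,300,198),amber=(172,175,206,207)).items():
    q=d[y0:y1,x0:x1];print(n,'changed',(q>35).sum(),np.argwhere(q>35).mean(0)+[y0,x0] if (q>35).any() else '')
g0=cv2.cvtColor(o,6)[205:325,315:425].astype(np.float32);g1=cv2.cvtColor(t,6)[205:325,315:425].astype(np.float32)
# disc angle: best rotation of top0 onto now, about hub
c=(54.4,61.1);best=[]
for a in np.arange(-6,6.1,.5):
    w=cv2.warpAffine(g0,cv2.getRotationMatrix2D(c,a,1),(110,120));m=np.zeros_like(w);cv2.circle(m,(54,61),42,1,-1);best.append((float((np.abs(w-g1)*m).mean()),a))
print(sorted(best)[:4])
plan([])
E
```

```text
caddy changed 1 [220. 359.]
mat changed 2846 [277.92304989 209.8756149 ]
buffer changed 0 
amber changed 0 
[(1.723400354385376, np.float64(-1.0)), (1.7372404336929321, np.float64(-0.5)), (1.7421754598617554, np.float64(-1.5)), (1.7832576036453247, np.float64(0.0))]
t 55.6 at [  0.4239   0.2211   0.2144 -80.5634] w 39.3 F [ 0.6  0.1 -0.3] g 0.0
```

```bash
python3 -c "
from plant import r
print(r.close_job())"
```

```text
the job is handed in; nothing more can be done
None
```

The job is handed in: all five pillars went into the caddy (two short, three long), the disc is back at its shut position, the mat is empty and the bottles have not moved; once, lowering onto the first pillar, the wrist force reached about 55 N, under the 120 N limit.

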